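# Clip the green plate into the pouch coder and set its day wheel

### The job

Set the pouch coder up for the green batch: clip the green-banded printing plate into the two sprung jaws of the sloping bed, printing side up and green band at the upper end of the slope, so that both jaws hold it and it has centred itself between them. Turn the day wheel until its green sector fills the window. Leave the other plates and the things lying about where they are.

Things in the scene. Friction and masses are not known exactly. Their poses are not given: they have to be found in the camera images.
- seat (a point): Middle of the plate once clipped in and centred; fixed on the coder, a pale grey bench machine (280 x 220 mm). x points up the slope of its bed (24 degrees) and away from the robot, along the jaws' travel; y is level; z is square to the bed, leaning 24 degrees towards the robot. Offsets below are mm in this frame. Bed surface at z -36, |y| < 42; two guide rods at y +-18, tops at z -18.
- platen (a point): Middle of the raised rubber-faced platen (124 x 60 mm, hinged behind the upper jaw, fixed), at x 127, y 0, z 154 from seat. It stands square to the bed, |y| < 46, from z 0 to its black handle bar at z 252; all of it lies beyond x 115. It overhangs the plate's place, so a tool there must be square to the bed or lean further towards the robot.
- low_groove (a point): Middle of the groove's back face in the lower blue jaw (nearer the robot), moves with it; axes as seat. Groove opens to +x. Floor z -6 for 5 mm, then falling to z -13 at the ledge's nose, 12 mm out; upper lip 10 mm deep, its underside slopes from z +7 at the back to +16 at the nose, top at z +22. End cheeks leave y +-33 for the plate; jaw 76 mm wide, 16 mm thick behind the groove.
- jaw_low (a joint): Travel of the lower jaw down the slope (-x), m: 0 at rest (groove back face at x -71), at most 0.034. Spring 400 N/m with 3 N at rest: 26 mm takes 13.5 N. About 0.004 with the plate clipped in and centred.
- high_groove (a point): Middle of the groove's back face in the upper blue jaw (away from the robot), moves with it; axes as seat. Same shape as the lower jaw turned round: the groove opens to -x, lip nose 10 mm and ledge nose 12 mm from the back face.
- jaw_high (a joint): Travel of the upper jaw up the slope (+x), m: 0 at rest (groove back face at x +71), at most 0.012, too little to load the plate this way round. Spring 400 N/m with 1.6 N at rest (the lower one also carries the weight). About 0.004 with the plate clipped in and centred.
- plate_green_mid (a point): Middle, half-way up, of the wanted plate: aluminium, 150 mm long (x), 60 wide (y), 12 thick (z), 0.17 to 0.34 kg, brown printing face on top, green band across the +x end. Lies flat on the table face up; can be grasped across its width. It is 8 mm longer than the jaws' rest gap; tilted 15 degrees steeper than the bed its edge enters the lower groove; 18 mm of push there lets the other edge pass the upper lip.
- plate_green_band (a point): Middle of the green band on the plate's top, 61 mm from the plate's middle along its x and 6 mm above it.
- knob (a point): Grip point of the day wheel's black bar knob, on the wheel's axis, at x 0, y -112, z -7 from seat; z is the axis, parallel to seat z; x runs along the bar (58 mm long, 14 wide, 10 mm above and below this point) to its end with a white line, which points at the middle of the green sector. The 92 mm wheel has six 60 degree colour sectors, its top 18 mm below this point.
- window (a point): Middle of the fixed window's opening (14 x 14 mm), in a black frame 33 mm up the slope from the wheel's axis; frame top 13 mm below the knob's grip point.
- day_wheel (a joint): Angle of the wheel, rad, counter-clockwise seen from above. 0: green in the middle of the window, white line up the slope; green fills it within 0.26 either way. Counter-clockwise round the wheel: green, yellow, white, red, blue, orange, so about +1.05 shows orange. Turns from -0.6 to 2.2, starts at 0.55 to 1.5, stays where it is left (friction 0.05 N m).
- plate_blue_mid (a point): Middle of the plate with the blue band: same size, lies flat; to be left alone.
- plate_yellow_mid (a point): Middle of the plate with the yellow band: same size, lies flat; to be left alone.
- tape_roll: Roll of tape lying flat, 103 mm across, 25 high, origin at the middle of its underside; bystander.
- spray_bottle: Spray bottle standing behind the work, 56 x 120 x 272 mm, loose, origin under it; tall bystander.
- timer: Pocket timer, 70 x 66 x 21 mm, flat; bystander.
- marker: Black and white pen, 135 mm long along its y, 16 mm thick; bystander.
- sachet_0: Filled orange sachet, 150 x 98 x 11 mm, flat; bystander.
- cake_choc: Chocolate-chip ring cake, 84 x 34 mm, on the table behind; bystander.
- cake_choc2: Second chocolate-chip ring cake, 85 x 38 mm; bystander.

How it is judged:
By the outcome, as a careful person would: the job done as asked, in the order asked, and still so for the second after the job is handed in, with the robot touching nothing.
It also fails if it takes over 54 s, if anything falls off the work surface, if the arm or the gripper's body presses on something with over 40 N, if the wrist force passes 120 N, or if a joint passes its speed limit or range.

### The arm

A 6-joint arm with a two-finger parallel gripper is mounted at the origin on a cart in front of the work surface, level with it; the furniture and walls round the work are solid. World frame = base frame: x ahead of the robot, y to its left, z up, the work surface at z = 0. Lengths are in m, angles in rad, forces in N, time in s.
With the tool pointing down it reaches from about 0.225 to 0.725 m from the base axis. Payload 3.1 kg.
Tool frame: the origin (TCP) lies at the very end of the fingers, on their centre line; the grasp point (between the pads) lies 19 mm behind it (r.grasp_offset is the distance from the TCP to the grasp point, in m); z points along the fingers, y is the line along which they close (so a half turn about z gives the same grasp; the last joint's range is limited). The gripper opens to 85 mm and grips with 20 to 120 N. Pads are 22 mm wide; open, the fingers measure 114 mm over their backs; the gripper's body (76 mm by 85 mm) begins 54 mm behind the grasp point. The pads swing forward as they close: fully open they stand 13 mm farther back than shut.
Start: joints at [-1.318, 0.048, 0.099, 1.622, 0, 1.443], TCP at [0.195, -0.487, 0.231] pointing down, gripper open.
Joint ranges: [-2.91, 2.91], [-0.99, 1.94], [-1.21, 1.42], [-2.12, 2.29], [-1.49, 1.47], [-3.14, 3.14]. Speed limits (rad/s): [2.79, 2.79, 3.14, 3.14, 3.14, 3.14].

### API

Orientations are given as a rotation vector (axis times angle).
In Python, from station import r, camera, get_calibration gives the robot as it stands.
- The arm moves only by the tool drive_tool, never from a script. Its argument "motion" is a list of rows, each an object of numbers: "tx", "ty", "tz": the shift along the tool's x, y, z in mm; "rx", "ry", "rz": the turn, a rotation vector about the tool's x, y, z in degrees; "hand": the opening, from 0 (shut) to 1 (fully open). A call has 1 to 10 rows; each row is the pose to reach, as a shift and turn from the pose commanded when the call began, along the tool's axes at that moment; what a row does not reach only later rows make up. A row lasts 1/12 s, in which the tool goes at most 41.7 mm and 7.16 degrees, less where a joint would pass 70% of its speed; a pose out of reach is approached as far as the arm can. A call with a gripper value outside its range is refused whole. The fingers move at their own pace and stop on an object; the grip force is fixed at half the most. Time passes only in rows, so rows that repeat a pose let the fingers close. It gives the time, the measured TCP pose, the force, the opening and the grip force at its end, in the units of the state.
- r.sense(): the state, without advancing time (a new reading comes with each control period).
- camera(name): name is "scene" or "top" or "wrist"; returns (picture, depth): 420x560x3 uint8, red, green, blue; 420x560 float32, m along the optical axis (not along the pixel's ray), 0 where there is no reading.
- get_calibration(name): a dict with "mtx" (3x3 intrinsics, pixels), "extrinsics" (4x4, takes a point from camera to world coordinates); the wrist camera has in their place "hand_eye" (4x4, takes a point from camera to tool coordinates, whose origin is the TCP and whose axes are the flange's). Camera axes: x right, y up, looking along -z (the intrinsics and any distortion apply to the point x, -y, -z); pixel columns grow to the right and rows downward; lengths in m; the calibration is good to about 2 mm. A picture is of the moment at which its call begins: read the wrist's pose just before it. get_calibration takes no time and is no camera call.
- r.hand_in(): hands the job in; it is judged then, once.
The state is a dict: "clock": time; "q": joint angles; "dq": joint speeds; "tau": joint torques, N m; "position": TCP position; "eef_rot": TCP orientation; "ft_force": force on the tool from outside, world axes, zero at the start; "torque": the same for the moment, N m; "width": opening from 0.0 (shut) to 1.0 (fully open); "finger_force": force on a finger pad.
Only numpy, scipy, OpenCV 4.12 (cv2) and the standard library are available. Lean on these libraries where they do the work, as an engineer would, in place of code of your own. Each camera call takes 0.05 s, during which the arm holds its last target. There are 200 camera calls.

## Working session

There is one attempt and no reset: what is moved stays moved. The work goes in short steps, Python scripts to look and compute and a tool call to move; the robot and the scene stay as the last step left them, time stands still between calls to the robot, and variables do not carry over. Pictures are saved under pics/ and viewed, at most 10 in all, crops included, and the job is handed in when it is done.

Besides the shell and the picture viewer there is one more tool, called after "Request:" in YAML: its name, and indented under it one key for each argument. drive_tool: Moves the arm, as the interface text tells. Its arguments: {"type":"object","properties":{"motion":{"type":"array","items":{"type":"object","properties":{"tx":{"type":"number"},"ty":{"type":"number"},"tz":{"type":"number"},"rx":{"type":"number"},"ry":{"type":"number"},"rz":{"type":"number"},"hand":{"type":"number"}}}}},"required":["motion"]}

```bash
ls; mkdir -p pics
python3 - <<'E'
from station import r,camera,get_calibration
import cv2,numpy as np
print(r.sense())
a=[]
for n in("scene","top"):
    p,d=camera(n);np.save(f"pics/{n}_d.npy",d);cv2.imwrite(f"pics/{n}0.png",p[...,::-1]);c=get_calibration(n);print(n,c)
print(get_calibration("wrist"))
E
```

```text
pics
{'clock': 0.0, 'q': array([-1.31780766e+00,  4.87265621e-02,  9.75833293e-02,  1.62196281e+00,
       -3.74181046e-06,  1.44299906e+00]), 'dq': array([-9.49321514e-04,  1.21320991e-03, -2.29761709e-07, -2.06478418e-04,
       -2.26996834e-03, -1.79623956e-04]), 'tau': array([ 5.46792362e-04, -3.38781345e+01,  3.20014465e+01,  2.03294400e-02,
       -2.15659370e-04, -4.79704852e-06]), 'position': array([ 0.1949536 , -0.48681513,  0.23012244]), 'eef_rot': array([-3.08256058e+00, -5.94093807e-01,  2.32649892e-04]), 'ft_force': array([-0.34226188,  0.32976688, -0.88403697]), 'torque': array([ 0.02664584,  0.00198143, -0.01296344]), 'finger_force': 0.0, 'width': 1.0029212661092495}
scene {'mtx': array([[516.46709093,   0.        , 283.01100505],
       [  0.        , 516.46709093, 212.64647933],
       [  0.        ,   0.        ,   1.        ]]), 'extrinsics': array([[ 0.89046954,  0.19910005, -0.40917377, -0.16326959],
       [-0.45489774,  0.36678582, -0.81150244, -1.3439164 ],
       [-0.01149104,  0.90875042,  0.41718177,  0.89628358],
       [ 0.        ,  0.        ,  0.      
[... 263 characters left out ...]
      [-0.95261224, -0.29140305,  0.08725928,  0.17192918],
       [-0.00214624,  0.29329204,  0.95602049,  1.702305  ],
       [ 0.        ,  0.        ,  0.        ,  1.        ]])}
{'mtx': array([[322.69458112,   0.        , 278.73923222],
       [  0.        , 322.69458112, 210.98125412],
       [  0.        ,   0.        ,   1.        ]]), 'hand_eye': array([[ 8.48322974e-04,  9.64827241e-01,  2.62883389e-01,
         6.62368353e-02],
       [ 9.99999639e-01, -8.33663882e-04, -1.67302484e-04,
        -3.84297060e-04],
       [ 5.77383927e-05,  2.62883436e-01, -9.64827599e-01,
        -1.42968492e-01],
       [ 0.00000000e+00,  0.00000000e+00,  0.00000000e+00,
         1.00000000e+00]])}
```

View pics/scene0.png

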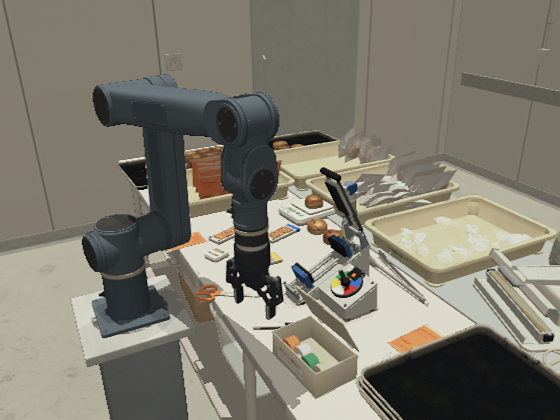

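View pics/top0.png

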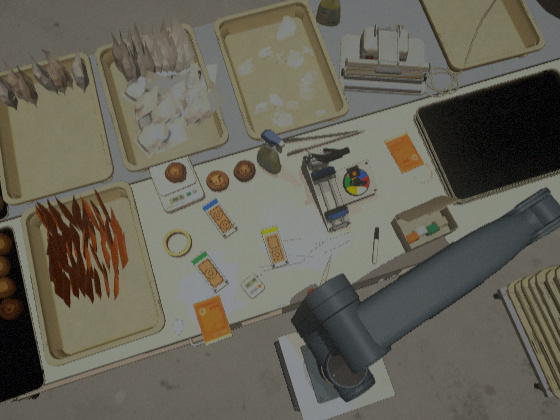

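The scene view shows the arm over the coder. In the top view, the coder is at about (340,190) with its wheel at (357,180). The green plate is at (210,270) with its band at the upper left (201,257), the blue plate is at (220,217), and the yellow plate is at (273,247).

```bash
cat > h.py <<'E'
import numpy as np,cv2
from scipy.spatial.transform import Rotation as R
from station import r,camera,get_calibration
def T(pos,rv):
    M=np.eye(4);M[:3,:3]=R.from_rotvec(rv).as_matrix();M[:3,3]=pos;return M
def cam(n):
    c=get_calibration(n)
    if n=="wrist":
        s=r.sense();E=T(s["position"],s["eef_rot"])@c["hand_eye"]
    else:E=c["extrinsics"]
    p,d=camera(n);return p,d,c["mtx"],E
def ray(uv,K,E):
    uv=np.atleast_2d(np.float64(uv));d=np.c_[(uv[:,0]-K[0,2])/K[0,0],-(uv[:,1]-K[1,2])/K[1,1],-np.ones(len(uv))]
    return E[:3,3],d@E[:3,:3].T
def onplane(uv,K,E,z=0,n=(0,0,1),p0=None):
    o,d=ray(uv,K,E);n=np.array(n,float);p0=np.array([0,0,z]) if p0 is None else p0
    return o+d*(((p0-o)@n)/(d@n))[:,None]
def cloud(dep,K,E):
    v,u=np.indices(dep.shape);q=np.stack([(u-K[0,2])/K[0,0]*dep,-(v-K[1,2])/K[1,1]*dep,-dep],-1)
    return q@E[:3,:3].T+E[:3,3]
def proj(P,K,E):
    c=(np.atleast_2d(P)-E[:3,3])@E[:3,:3];return np.c_[K[0,2]+K[0,0]*c[:,0]/-c[:,2],K[1,2]-K[1,1]*c[:,1]/-c[:,2]]
E
python3 - <<'E'
from h import *
p=cv2.imread("pics/top0.png");d=np.load("pics/top_d.npy");c=get_calibration("top");K,E=c["mtx"],c["extrinsics"]
hsv=cv2.cvtColor(p,cv2.COLOR_BGR2HSV)
for n,h0,h1,box in(("green",45,85,(180,240,245,300)),("brown",5,20,(190,250,230,285)),("jaws",100,120,(290,140,360,240)),("wheelgreen",45,85,(330,150,385,210)),("wheelall",0,180,(338,160,380,200))):
    m=cv2.inRange(hsv,(h0,110,50),(h1,255,255));k=np.zeros_like(m);k[box[1]:box[3],box[0]:box[2]]=1;m*=k
    N,l,st,ce=cv2.connectedComponentsWithStats(m)
    for i in range(1,N):
        if st[i,4]>8:print(n,st[i],ce[i],onplane(ce[i],K,E,.012)[0],cloud(d,K,E)[l==i].mean(0) )
cl=cloud(d,K,E)
print("holes",(d==0).mean(), "table",np.median(cl[240:280,150:180,2]))
cv2.imwrite("pics/crop.png",cv2.resize(p[140:310,180:400],None,fx=3.5,fy=3.5,interpolation=cv2.INTER_CUBIC))
E
```

```text
green [192 252  15  12  59] [199.22033898 257.6440678 ] [0.49605575 0.34034676 0.012     ] [0.49591898 0.34026963 0.01257514]
brown [198 259  26  26 327] [210.39143731 272.56269113] [0.43180971 0.31645088 0.012     ] [0.4316228  0.31636027 0.01334247]
jaws [331 210  15   9  54] [338.07407407 213.96296296] [ 0.49870926 -0.1886579   0.012     ] [ 0.47763615 -0.17112584  0.09429556]
wheelgreen [345 177   7  11  47] [347.19148936 181.72340426] [ 0.60765673 -0.26414871  0.012     ] [ 0.58369632 -0.24486629  0.08673148]
wheelall [352 171   5   5  16] [354.0625 173.1875] [ 0.63213749 -0.30070001  0.012     ] [ 0.60397887 -0.27719831  0.09605728]
wheelall [345 170  24  25 246] [355.6097561  182.24796748] [ 0.59603907 -0.29352574  0.012     ] [ 0.5700066  -0.27041253  0.09577054]
holes 0.003907312925170068 table 0.0009769349624010326
```

View pics/crop.png

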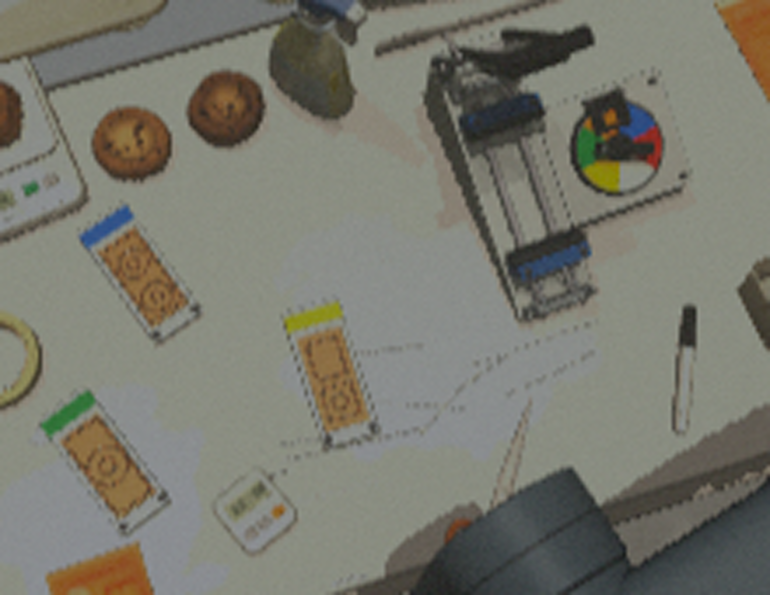

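The crop shows the coder with its jaws at crop (505,115) and (548,255), and the wheel at (617,147) with the white line and window frame at (605,108). The green plate's band is to the upper left. Next I'll move over the coder to look closer.

```bash
cat >> h.py <<'E'
def rel(G,base=None):
    "G 4x4 target TCP -> tx ty tz rx ry rz (mm, deg)"
    if base is None:
        s=r.sense();base=T(s["position"],s["eef_rot"])
    D=np.linalg.inv(base)@G
    return np.r_[D[:3,3]*1e3,np.degrees(R.from_matrix(D[:3,:3]).as_rotvec())].round(1)
def down(pos,psi): # tool down, tool x at yaw psi
    M=np.eye(4);c,s=np.cos(psi),np.sin(psi);M[:3,:3]=np.c_[[c,s,0],[s,-c,0],[0,0,-1]];M[:3,3]=pos;return M
E
python3 -c "
from h import *
print(rel(down([.38,-.2,.38],1.58)))"
```

```text
[ 2.784e+02 -1.979e+02 -1.493e+02 -1.000e-01 -1.000e-01 -6.870e+01]
```

Request:
drive_tool:
  motion:
    - {"tx": 0, "ty": 0, "tz": -40, "rz": -7}
    - {"tx": 30, "ty": -20, "tz": -80, "rz": -14}
    - {"tx": 60, "ty": -42, "tz": -110, "rz": -21}
    - {"tx": 95, "ty": -66, "tz": -149, "rz": -28}
    - {"tx": 128, "ty": -90, "tz": -149, "rz": -35}
    - {"tx": 161, "ty": -114, "tz": -149, "rz": -42}
    - {"tx": 194, "ty": -138, "tz": -149, "rz": -49}
    - {"tx": 227, "ty": -162, "tz": -149, "rz": -56}
    - {"tx": 258, "ty": -184, "tz": -149, "rz": -63}
    - {"tx": 278, "ty": -198, "tz": -149, "rz": -69}

```text
invalid input
```

Run:
```python
from h import *
p,d,K,E=cam("wrist");cv2.imwrite("pics/w1.png",p[...,::-1]);np.savez("pics/w1.npz",d=d,K=K,E=E)
s=r.sense();print(s["position"],s["dq"],s["clock"])
```

```text
[ 0.1949942  -0.48693196  0.2303798 ] [ 9.01788279e-04 -5.86174804e-04  4.49761127e-03  2.12358671e-04
 -6.87158118e-05  2.79037659e-04] 0.15
```

View pics/w1.png

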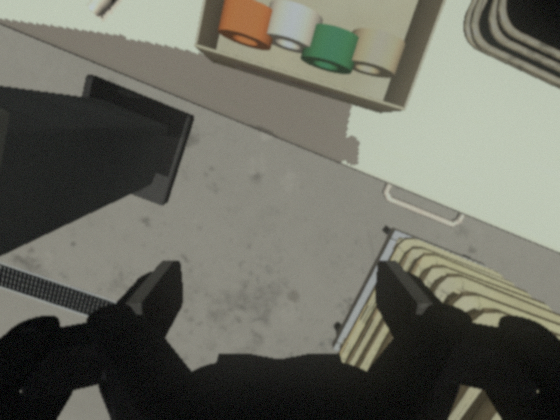

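That view is from the start pose and shows only the box of rolls and the fingers: the move was refused, probably because it needs every key. I'll retry with full rows.

Request:
drive_tool:
  motion:
    - {"tx": 0, "ty": 0, "tz": -40, "rx": 0, "ry": 0, "rz": -7, "hand": 1}
    - {"tx": 30, "ty": -20, "tz": -80, "rx": 0, "ry": 0, "rz": -14, "hand": 1}
    - {"tx": 60, "ty": -42, "tz": -110, "rx": 0, "ry": 0, "rz": -21, "hand": 1}
    - {"tx": 95, "ty": -66, "tz": -149, "rx": 0, "ry": 0, "rz": -28, "hand": 1}
    - {"tx": 128, "ty": -90, "tz": -149, "rx": 0, "ry": 0, "rz": -35, "hand": 1}
    - {"tx": 161, "ty": -114, "tz": -149, "rx": 0, "ry": 0, "rz": -42, "hand": 1}
    - {"tx": 194, "ty": -138, "tz": -149, "rx": 0, "ry": 0, "rz": -49, "hand": 1}
    - {"tx": 227, "ty": -162, "tz": -149, "rx": 0, "ry": 0, "rz": -56, "hand": 1}
    - {"tx": 258, "ty": -184, "tz": -149, "rx": 0, "ry": 0, "rz": -63, "hand": 1}
    - {"tx": 278, "ty": -198, "tz": -149, "rx": 0, "ry": 0, "rz": -69, "hand": 1}

```text
clock: 0.98
position: [0.3782, -0.2016, 0.3804]
eef_rot: [2.199, 2.243, 0.0]
ft_force: [1.4, -1.1, 0.2]
width: 0.998
finger_force: 0.0
```

Run:
```python
from h import *
p,d,K,E=cam("wrist");cv2.imwrite("pics/w2.png",p[...,::-1]);np.savez("pics/w2.npz",d=d,K=K,E=E)
s=r.sense();print(s["position"],s["q"],s["clock"])
print("table",np.median(cloud(d,K,E)[d>0][:,2]))
```

```text
[ 0.38184418 -0.19453265  0.38061397] [-0.63372505 -0.1042393   0.25716285  1.93234291  0.007769    0.90514581] 1.0333
table 0.0010552276197017263
```

View pics/w2.png

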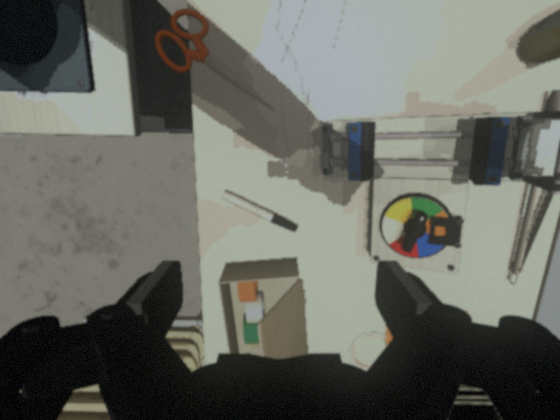

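The wrist view shows the wheel at about (418,226) with the window frame at (445,230). The white line points left and down, and white and green are both visible. The jaws are at (360,152) and (488,152). I'll fit the coder frame from this view.

Run:
```python
from h import *
p,d,K,E=cam("wrist");p=p[...,::-1].copy();cv2.imwrite("pics/w3.png",p);np.savez("pics/w3.npz",d=d,K=K,E=E)
s=r.sense();print(s["position"],np.abs(s["dq"]).max())
cl=cloud(d,K,E);hsv=cv2.cvtColor(p,cv2.COLOR_BGR2HSV)
def box(m,u0,v0,u1,v1):
    k=np.zeros_like(m);k[v0:v1,u0:u1]=1;return m*k
# wheel
sat=box(cv2.inRange(hsv,(0,130,60),(180,255,255)),378,188,470,264)
P=cl[sat>0]; 
for _ in range(4):
    c=np.median(P,0);n=np.linalg.svd(P-P.mean(0))[2][2];n*=np.sign(n[2]);e=(P-P.mean(0))@n;P=P[np.abs(e)<.003]
print("wheel n",n,"tilt",np.degrees(np.arccos(n[2])),"yaw",np.degrees(np.arctan2(-n[1],-n[0])),len(P),e.std())
# jaws
for u0,u1 in((335,385),(465,520)):
    m=box(cv2.inRange(hsv,(100,120,30),(125,255,255)),u0,112,u1,195)
    N,l,st,ce=cv2.connectedComponentsWithStats(m);i=1+np.argmax(st[1:,4]);Q=cl[l==i];Q=Q[Q[:,2]>.03]
    rc=cv2.minAreaRect(np.argwhere(l==i)[:,::-1].astype(np.float32));print("jaw",st[i],rc,Q.mean(0),Q.min(0),Q.max(0))
# wheel disc ellipse: non pale pixels
g=box(cv2.inRange(hsv,(0,110,50),(180,255,255)),378,188,470,264)
ct=np.vstack(cv2.findContours(g,cv2.RETR_EXTERNAL,cv2.CHAIN_APPROX_NONE)[0]);h=cv2.convexHull(ct)
print("ellipse",cv2.fitEllipse(h)); 
cv2.imwrite("pics/c3.png",cv2.resize(p[110:275,310:560],None,fx=3.2,fy=3.2,interpolation=cv2.INTER_CUBIC))
```

```text
[ 0.3799661  -0.19816449  0.38055153] 0.10082962734819682
wheel n [-0.48576253 -0.08873202  0.86957541] tilt 29.59066298840241 yaw 10.351829293119547 170 0.000807096203841843
jaw [349 141   6   6  16] ((352.23077392578125, 142.65383911132812), (4.992301940917969, 4.714951515197754), 33.690067291259766) [ 0.47754001 -0.14810683  0.0954708 ] [ 0.47337152 -0.15189505  0.09421601] [ 0.47962926 -0.14537948  0.09690004]
jaw [499 130   1   1   1] ((499.0, 130.0), (0.0, 0.0), 0.0) [ 0.62199715 -0.12590969  0.1607514 ] [ 0.62199715 -0.12590969  0.1607514 ] [ 0.62199715 -0.12590969  0.1607514 ]
ellipse ((409.69720458984375, 234.5001220703125), (58.095157623291016, 66.8818130493164), 100.59196472167969)
```

View pics/c3.png

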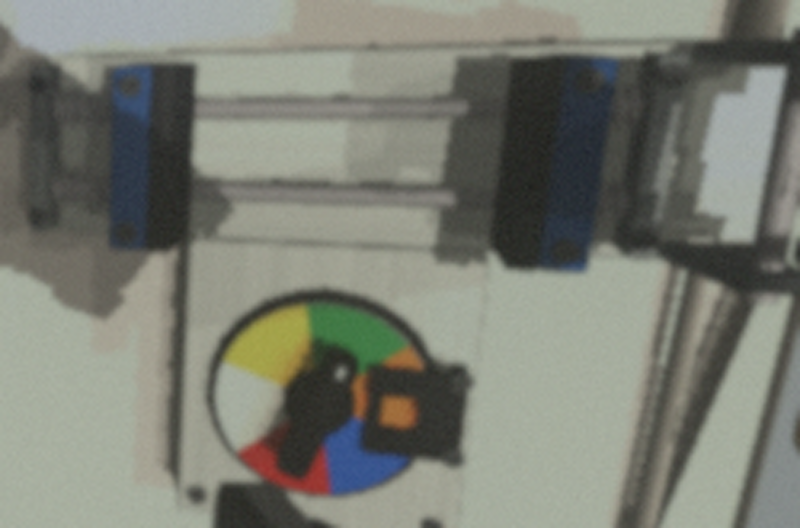

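The crop shows orange in the window, green at the upper left of the wheel, the white line dot at crop (342,372), and both jaws clearly. I'll fit the frame from depth.

Run:
```python
from h import *
f=np.load("pics/w3.npz");d,K,E=f["d"],f["K"],f["E"];p=cv2.imread("pics/w3.png");cl=cloud(d,K,E)
def fr(yaw,t=np.radians(24)):
    return np.c_[[np.cos(yaw)*np.cos(t),np.sin(yaw)*np.cos(t),np.sin(t)],[-np.sin(yaw),np.cos(yaw),0],[-np.cos(yaw)*np.sin(t),-np.sin(yaw)*np.sin(t),np.cos(t)]]
def plane(P,it=6,th=.0025):
    for _ in range(it):
        c=P.mean(0);n=np.linalg.svd(P-c,full_matrices=False)[2][2];n*=np.sign(n[2]);e=(P-c)@n
        P=P[np.abs(e)<max(th,1.5*e.std())]
    return c,n,len(P),e.std()
# regions in crop coords -> px
def reg(u0,v0,u1,v1):
    s=3.2;return cl[int(110+v0/s):int(110+v1/s),int(310+u0/s):int(310+u1/s)].reshape(-1,3)
for nm,a in(("housing",(185,255,480,300)),("bed mid",(215,122,340,178)),("bed low",(215,208,430,235)),("white sector",(225,375,275,430)),("lowblue",(115,75,147,240)),("upblue",(560,75,600,255)),("lowdark",(158,75,188,240)),("updark",(512,75,540,255))):
    P=reg(*a);c,n,k,e=plane(P);print(nm,c.round(4),n.round(3),"tilt %.1f yaw %.1f"%(np.degrees(np.arccos(n[2])),np.degrees(np.arctan2(-n[1],-n[0]))),k,round(e,4))
# jaw footprints
for yaw in(0,):
    A=fr(yaw);o=np.array([.555,-.16,.12])
    S=(cl-o)@A;S=S.reshape(-1,3)
    uu=S[(abs(S[:,0])<.13)&(abs(S[:,1])<.08)]
    print(np.histogram(uu[:,2],bins=np.arange(-.08,.06,.004)))
```

```text
housing [ 0.5731 -0.2187  0.078 ] [ 0.03  -0.977  0.211] tilt 77.8 yaw 91.8 505 0.0024
bed mid [ 0.5465 -0.1651  0.0679] [ 0.03  -0.995  0.091] tilt 84.8 yaw 91.7 224 0.0028
bed low [ 0.5673 -0.1944  0.0787] [ 0.026 -0.987  0.157] tilt 81.0 yaw 91.5 261 0.0015
white sector [ 0.547  -0.2812  0.0707] [-0.403 -0.029  0.915] tilt 23.9 yaw 4.1 254 0.0009
lowblue [ 0.4741 -0.168   0.1012] [0.975 0.063 0.214] tilt 77.6 yaw -176.3 225 0.0018
upblue [ 0.6235 -0.1622  0.1555] [0.766 0.139 0.627] tilt 51.1 yaw -169.7 329 0.0014
lowdark [ 0.4964 -0.1697  0.0881] [0.906 0.072 0.418] tilt 65.3 yaw -175.5 391 0.0013
updark [ 0.6091 -0.1586  0.1447] [0.909 0.124 0.399] tilt 66.5 yaw -172.2 336 0.0012
(array([ 304,  214,   15,   15,    7,    9,  298, 7591,  965,  287,  175,
        913,  918,  647,  852,   99,   42,   41,   40,   33,   73,  948,
       2032,   72,    0,    0,    0,    0,    0,    0,    0,    0,    0,
          0]), array([-8.0000000e-02, -7.6000000e-02, -7.2000000e-02, -6.8000000e-02,
       -6.4000000e-02, -6.0000000e-02, -5.6000000e-02, -5.2000000e-02,
       -4.8000000e-02, -4.4000000e-02, -4.0000000e-02, -3.6000000e-02,
       -3.2000000e-02, -2.8000000e-02, -2.4000000e-02, -2.0000000e-02,
       -1.6000000e-02, -1.2000000e-02, -8.0000000e-03, -4.0000000e-03,
        6.9388939e-17,  4.0000000e-03,  8.0000000e-03,  1.2000000e-02,
        1.6000000e-02,  2.0000000e-02,  2.4000000e-02,  2.8000000e-02,
        3.2000000e-02,  3.6000000e-02,  4.0000000e-02,  4.4000000e-02,
        4.8000000e-02,  5.2000000e-02,  5.6000000e-02]))
```

```bash
cat >> h.py <<'E'
def fr(yaw,t=np.radians(24)):
    c,s=np.cos(yaw),np.sin(yaw);C,S=np.cos(t),np.sin(t)
    return np.c_[[c*C,s*C,S],[-s,c,0],[-c*S,-s*S,C]]
E
python3 - <<'E'
from h import *
f=np.load("pics/w3.npz");d,K,E=f["d"],f["K"],f["E"];cl=cloud(d,K,E).reshape(-1,3)
yaw=np.radians(2);o=np.array([.555,-.165,.12])
for it in range(5):
    A=fr(yaw);S=(cl-o)@A
    b=(abs(S[:,0])<.13)&(abs(S[:,1])<.1)
    hb,ed=np.histogram(S[b,2],bins=np.arange(-.08,.06,.002));z0=ed[np.argmax(hb)]+.001
    P=cl[b&(abs(S[:,2]-z0)<.004)];n=np.linalg.svd(P-P.mean(0),full_matrices=False)[2][2];n*=np.sign(n[2])
    zb=np.median((P-o)@A[:,2]);o=o+A[:,2]*(zb+.036)
    S=(cl-o)@A;top=(S[:,2]>.018)&(S[:,2]<.027)&(abs(S[:,0])<.14)&(abs(S[:,1])<.06)
    L=S[top&(S[:,0]<0)];H=S[top&(S[:,0]>0)]
    out=[]
    for Q in(L,H):
        rc=cv2.minAreaRect((Q[:,:2]*1e3).astype(np.float32));q=np.percentile(Q,[1,99],axis=0)*1e3;out.append((rc,q,Q[:,:2].mean(0),np.median(Q[:,2])))
    (yl,yh)=[o_[1][:,1].mean()/1e3 for o_ in out];xl=out[0][1][:,0];xh=out[1][1][:,0]
    mx=(xl.mean()+xh.mean())/2e3
    dy=np.arctan2(yh-yl,(xh.mean()-xl.mean())/1e3)
    yaw+=dy/np.cos(np.radians(24));o=o+A[:,0]*mx+A[:,1]*(yl+yh)/2
    print(z0,"n tilt %.1f yaw %.1f"%(np.degrees(np.arccos(n[2])),np.degrees(np.arctan2(-n[1],-n[0]))),len(P),"yaw",np.degrees(yaw),o.round(4))
for a in out:print(a[0],a[1].round(1),a[3])
# check wheel centre: project
k=o+fr(yaw)@[0,-.112,-.025];print(proj([o,k,o+fr(yaw)@[0,-.112,-.007],o+fr(yaw)@[.033,-.112,-.020]],K,E).round(1),k)
np.savez("seat.npz",o=o,A=fr(yaw),yaw=yaw)
E
```

```text
-0.048999999999999974 n tilt 24.1 yaw 3.0 9275 yaw 3.1785312793858918 [ 0.5699 -0.1638  0.1118]
-0.03499999999999996 n tilt 24.1 yaw 3.0 9646 yaw 2.8607657045527515 [ 0.5707 -0.164   0.1123]
-0.036999999999999963 n tilt 24.1 yaw 3.2 9584 yaw 2.911409807020535 [ 0.5707 -0.164   0.1122]
-0.036999999999999963 n tilt 24.1 yaw 3.2 9573 yaw 2.904182069273463 [ 0.5707 -0.164   0.1122]
-0.036999999999999963 n tilt 24.1 yaw 3.2 9573 yaw 2.9052144672441913 [ 0.5707 -0.164   0.1122]
((-88.85260772705078, -0.5278282165527344), (26.2869873046875, 75.64006042480469), 0.4778367578983307) [[-101.3  -37.    18.8]
 [ -75.9   37.    25.8]] 0.021886138703206326
((87.74546813964844, -2.7738990783691406), (86.15709686279297, 87.83062744140625), 3.568418025970459) [[ 46.2 -39.9  18.1]
 [131.   39.9  25.8]] 0.021862031651394543
[[427.3 159. ]
 [419.3 236.3]
 [419.1 240.4]
 [445.4 240.3]] [ 0.58653139 -0.27533948  0.08941044]
```

Run:
```python
from h import *
f=np.load("pics/w3.npz");d,K,E=f["d"],f["K"],f["E"];cl=cloud(d,K,E).reshape(-1,3)
s=np.load("seat.npz");A=s["A"];o=s["o"]-A[:,0]*.0146
S=(cl-o)@A
for a,b in((-.1,-.05),(.05,.1)):
    Q=S[(S[:,2]>.019)&(S[:,2]<.025)&(S[:,0]>a)&(S[:,0]<b)&(abs(S[:,1])<.05)];print(np.percentile(Q,[1,50,99],axis=0).round(4)*1e3,cv2.minAreaRect((Q[:,:2]*1e3).astype(np.float32)))
# wheel: colored/knob points at z -25
p=cv2.imread("pics/w3.png");hsv=cv2.cvtColor(p,cv2.COLOR_BGR2HSV).reshape(-1,3)
m=(hsv[:,1]>110)&(abs(S[:,2]+.025)<.006)&(np.hypot(S[:,0],S[:,1]+.112)<.06);Q=S[m];print("wheel",len(Q),cv2.minEnclosingCircle((Q[:,:2]*1e3).astype(np.float32)),np.median(Q[:,2]))
k=(abs(S[:,2]-.003)<.005)&(np.hypot(S[:,0],S[:,1]+.112)<.04);Q=S[k];print("knob",len(Q),cv2.minAreaRect((Q[:,:2]*1e3).astype(np.float32)),np.median(Q[:,2]))
dot=onplane([[310+342/3.2,110+372/3.2]],K,E,n=A[:,2],p0=o+A[:,2]*.003);print("dot",(dot-o)@A*1e3)
np.savez("seat.npz",o=o,A=A,yaw=s["yaw"]);print(o)
print(rel(down([.43,.315,.26],.36+np.pi)))
```

```text
[[-86.7 -37.1  19.5]
 [-73.3   1.   21.8]
 [-61.4  37.1  24.4]] ((-74.27131652832031, -0.5504875183105469), (26.276386260986328, 75.63304901123047), 0.3369542956352234)
[[ 60.8 -35.8  19.5]
 [ 73.2   2.5  22.1]
 [ 86.2  38.6  24.6]] ((73.43462371826172, 1.1325759887695312), (26.194580078125, 75.53385162353516), 0.30657950043678284)
wheel 1432 ((0.9572005867958069, -111.76519012451172), 45.26755905151367) -0.0258075168894156
knob 437 ((0.5971388816833496, -110.98675537109375), (57.699642181396484, 13.945819854736328), 71.06420135498047) 0.002268782136904218
dot [[ 10.01148085 -89.13794132   3.        ]]
[ 0.55737883 -0.16467481  0.10631072]
[ 5.115e+02  6.290e+01  1.217e+02  2.000e-01  0.000e+00 -1.092e+02]
```

Request:
drive_tool:
  motion:
    - {"tx": 35, "ty": 4, "tz": 0, "rx": 0, "ry": 0, "rz": -7, "hand": 1}
    - {"tx": 75, "ty": 9, "tz": 0, "rx": 0, "ry": 0, "rz": -14, "hand": 1}
    - {"tx": 115, "ty": 14, "tz": 0, "rx": 0, "ry": 0, "rz": -21, "hand": 1}
    - {"tx": 155, "ty": 19, "tz": 5, "rx": 0, "ry": 0, "rz": -28, "hand": 1}
    - {"tx": 195, "ty": 24, "tz": 15, "rx": 0, "ry": 0, "rz": -35, "hand": 1}
    - {"tx": 235, "ty": 29, "tz": 25, "rx": 0, "ry": 0, "rz": -42, "hand": 1}
    - {"tx": 275, "ty": 34, "tz": 40, "rx": 0, "ry": 0, "rz": -49, "hand": 1}
    - {"tx": 313, "ty": 39, "tz": 50, "rx": 0, "ry": 0, "rz": -56, "hand": 1}
    - {"tx": 351, "ty": 43, "tz": 60, "rx": 0, "ry": 0, "rz": -63, "hand": 1}
    - {"tx": 389, "ty": 48, "tz": 70, "rx": 0, "ry": 0, "rz": -70, "hand": 1}

```text
clock: 1.92
position: [0.4198, 0.1877, 0.3095]
eef_rot: [-0.515, -3.099, 0.001]
ft_force: [-0.2, -1.4, 0.5]
width: 0.997
finger_force: 0.0
```

Run:
```python
from h import *
s=np.load("seat.npz");yaw=np.radians(3.35);o=s["o"]+s["A"][:,1]*.0003;np.savez("seat.npz",o=o,A=fr(yaw),yaw=yaw)
print(rel(down([.43,.315,.26],.36+np.pi)),r.sense()["q"])
```

```text
[ 31.5 123.8  49.4  -0.   -0.  -39.5] [ 2.74702915e-01 -8.49806979e-02  1.25717832e-01  1.78183622e+00
 -4.66733996e-04  6.04329309e-01]
```

Request:
drive_tool:
  motion:
    - {"tx": 8, "ty": 30, "tz": 12, "rx": 0, "ry": 0, "rz": -7, "hand": 1}
    - {"tx": 16, "ty": 60, "tz": 24, "rx": 0, "ry": 0, "rz": -14, "hand": 1}
    - {"tx": 24, "ty": 90, "tz": 36, "rx": 0, "ry": 0, "rz": -21, "hand": 1}
    - {"tx": 32, "ty": 124, "tz": 50, "rx": 0, "ry": 0, "rz": -28, "hand": 1}
    - {"tx": 32, "ty": 124, "tz": 50, "rx": 0, "ry": 0, "rz": -35, "hand": 1}
    - {"tx": 32, "ty": 124, "tz": 50, "rx": 0, "ry": 0, "rz": -40, "hand": 1}
    - {"tx": 32, "ty": 124, "tz": 50, "rx": 0, "ry": 0, "rz": -40, "hand": 1}
    - {"tx": 32, "ty": 124, "tz": 50, "rx": 0, "ry": 0, "rz": -40, "hand": 1}

```text
clock: 2.58
position: [0.4307, 0.3135, 0.2598]
eef_rot: [0.563, -3.09, 0.001]
ft_force: [-0.0, -0.3, 0.0]
width: 1.001
finger_force: 0.0
```

Run:
```python
from h import *
p,d,K,E=cam("wrist");p=p[...,::-1].copy();cv2.imwrite("pics/p1.png",p);np.savez("pics/p1.npz",d=d,K=K,E=E)
cl=cloud(d,K,E);hsv=cv2.cvtColor(p,cv2.COLOR_BGR2HSV)
g=cv2.inRange(hsv,(45,100,40),(85,255,255));N,l,st,ce=cv2.connectedComponentsWithStats(g)
for i in range(1,N):
    if st[i,4]>60:print("green",st[i],ce[i],onplane(ce[i],K,E,.012))
# raised 12mm near green
S=cl.reshape(-1,3);tz=np.median(S[abs(S[:,2])<.006,2]);print("table",tz)
m=((cl[...,2]>.006+tz)&(cl[...,2]<.018+tz)).astype(np.uint8)
m=cv2.morphologyEx(m,cv2.MORPH_OPEN,np.ones((3,3)))
N,l,st,ce=cv2.connectedComponentsWithStats(m)
for i in range(1,N):
    if st[i,4]>1500:
        Q=cl[l==i][:,:2]*1e3;h=cv2.convexHull(np.argwhere(l==i)[:,::-1].astype(np.float32));W=onplane(h[:,0],K,E,.012)[:,:2]*1e3
        print(st[i],cv2.minAreaRect(Q.astype(np.float32)),cv2.minAreaRect(W.astype(np.float32)))
```

```text
green [261 230  22  10  82] [272.13414634 233.82926829] [[0.4993065  0.33070718 0.012     ]]
green [283 230  21  10 189] [293.82010582 234.48677249] [[0.49032287 0.35701263 0.012     ]]
table 0.00032859080790903494
[ 319   13   87  108 6469] ((277.2252197265625, 356.5916442871094), (106.3670654296875, 84.86900329589844), 1.8488445281982422) ((278.3271484375, 355.7369689941406), (105.15228271484375, 83.8395767211914), 2.285168409347534)
[  44   54   78  140 6927] ((455.6553955078125, 73.84204864501953), (61.482765197753906, 149.99195861816406), 89.64087677001953) ((455.2313232421875, 74.84384155273438), (62.92985153198242, 149.44049072265625), 89.61197662353516)
[ 258  125   50  120 5799] ((438.4658203125, 321.3209533691406), (149.56732177734375, 60.33475875854492), 19.987131118774414) ((437.8868408203125, 321.41473388671875), (148.81851196289062, 60.138492584228516), 19.713882446289062)
[  438   161   122   162 11099] ((414.7992248535156, 649.9402465820312), (214.86940002441406, 159.67222595214844), 0.967441737651825) ((413.9798583984375, 646.8108520507812), (214.05599975585938, 156.9427490234375), 0.6435703039169312)
[ 148  234   50  103 2599] ((619.5599365234375, 232.82876586914062), (150.78546142578125, 60.12422180175781), 18.34381103515625) ((618.159423828125, 233.0301513671875), (151.31390380859375, 60.722389221191406), 18.387357711791992)
```

View pics/p1.png

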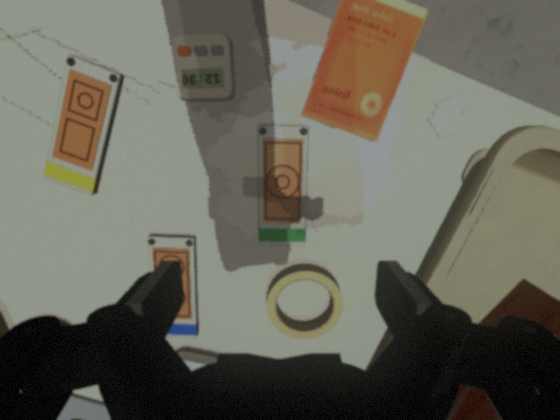

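The view shows the green plate at (283,183) with its green band at (283,235), the roll beyond it at (303,300), and the other plates clear. The plate's centre is (0.438,0.321) with a yaw of 19.9°.

Run:
```python
from h import *
print(rel(down([.4384,.3213,-.003],np.radians(19.9)+np.pi)),r.sense()["position"])
```

```text
[-10.    4.8 263.2  -0.   -0.    0.7] [0.43081763 0.31336353 0.2601998 ]
```

Request:
drive_tool:
  motion:
    - {"tx": -3, "ty": 2, "tz": 38, "rx": 0, "ry": 0, "rz": 0.7, "hand": 0.92}
    - {"tx": -6, "ty": 3, "tz": 76, "rx": 0, "ry": 0, "rz": 0.7, "hand": 0.92}
    - {"tx": -10, "ty": 5, "tz": 114, "rx": 0, "ry": 0, "rz": 0.7, "hand": 0.92}
    - {"tx": -10, "ty": 5, "tz": 152, "rx": 0, "ry": 0, "rz": 0.7, "hand": 0.92}
    - {"tx": -10, "ty": 5, "tz": 190, "rx": 0, "ry": 0, "rz": 0.7, "hand": 0.92}
    - {"tx": -10, "ty": 5, "tz": 220, "rx": 0, "ry": 0, "rz": 0.7, "hand": 0.92}
    - {"tx": -10, "ty": 5, "tz": 240, "rx": 0, "ry": 0, "rz": 0.7, "hand": 0.92}
    - {"tx": -10, "ty": 5, "tz": 253, "rx": 0, "ry": 0, "rz": 0.7, "hand": 0.92}
    - {"tx": -10, "ty": 5, "tz": 260, "rx": 0, "ry": 0, "rz": 0.7, "hand": 0.92}
    - {"tx": -10, "ty": 5, "tz": 263, "rx": 0, "ry": 0, "rz": 0.7, "hand": 0.92}

```text
clock: 3.47
position: [0.4376, 0.3211, -0.0038]
eef_rot: [0.545, -3.092, 0.001]
ft_force: [0.0, 0.2, 0.4]
width: 0.925
finger_force: 0.0
```

Request:
drive_tool:
  motion:
    - {"tx": 0, "ty": 0, "tz": 0, "rx": 0, "ry": 0, "rz": 0, "hand": 0.85}
    - {"tx": 0, "ty": 0, "tz": 0, "rx": 0, "ry": 0, "rz": 0, "hand": 0.75}
    - {"tx": 0, "ty": 0, "tz": 0, "rx": 0, "ry": 0, "rz": 0, "hand": 0.5}
    - {"tx": 0, "ty": 0, "tz": 0, "rx": 0, "ry": 0, "rz": 0, "hand": 0.5}
    - {"tx": 0, "ty": 0, "tz": 0, "rx": 0, "ry": 0, "rz": 0, "hand": 0.5}
    - {"tx": 0, "ty": 0, "tz": 0, "rx": 0, "ry": 0, "rz": 0, "hand": 0.5}

```text
clock: 3.97
position: [0.4399, 0.3229, -0.0004]
eef_rot: [-0.548, 3.089, 0.001]
ft_force: [-1.3, -1.5, 6.4]
width: 0.677
finger_force: 65.5
```

Request:
drive_tool:
  motion:
    - {"tx": 0, "ty": 0, "tz": -15, "rx": 0, "ry": 0, "rz": 0, "hand": 0.5}
    - {"tx": 0, "ty": 0, "tz": -40, "rx": 0, "ry": 0, "rz": 0, "hand": 0.5}
    - {"tx": 0, "ty": 0, "tz": -75, "rx": 0, "ry": 0, "rz": 0, "hand": 0.5}
    - {"tx": 0, "ty": 0, "tz": -110, "rx": 0, "ry": 0, "rz": 0, "hand": 0.5}
    - {"tx": 0, "ty": 0, "tz": -145, "rx": 0, "ry": 0, "rz": 0, "hand": 0.5}
    - {"tx": 0, "ty": 0, "tz": -180, "rx": 0, "ry": 0, "rz": 0, "hand": 0.5}
    - {"tx": 0, "ty": 0, "tz": -215, "rx": 0, "ry": 0, "rz": 0, "hand": 0.5}
    - {"tx": 0, "ty": 0, "tz": -240, "rx": 0, "ry": 0, "rz": 0, "hand": 0.5}
    - {"tx": 0, "ty": 0, "tz": -240, "rx": 0, "ry": 0, "rz": 0, "hand": 0.5}

```text
clock: 4.72
position: [0.4406, 0.3237, 0.2443]
eef_rot: [-0.547, 3.082, 0.006]
ft_force: [0.5, -0.8, -1.4]
width: 0.678
finger_force: 65.1
```

Run:
```python
from h import *
p,d,K,E=cam("wrist");p=p[...,::-1].copy();cv2.imwrite("pics/g1.png",p);H=get_calibration("wrist")["hand_eye"]
np.savez("pics/g1.npz",d=d)
s=r.sense();print(s["position"],s["eef_rot"],s["width"],s["ft_force"])
cl=cloud(d,K,H) # tool coords
m=(abs(cl[...,2]+.012)<.02)&(d>0)&(abs(cl[...,0])<.1)&(abs(cl[...,1])<.045)
Q=cl[m];print(len(Q),Q.min(0),Q.max(0))
top=Q[(Q[:,0]>.02)&(abs(Q[:,1])<.025)]
A=np.c_[top[:,:2],np.ones(len(top))];co=np.linalg.lstsq(A,top[:,2],rcond=None)[0];print("plane z=ax+by+c",co,(A@co-top[:,2]).std())
zz=abs(cl[...,2]-(co[0]*cl[...,0]+co[1]*cl[...,1]+co[2]))<.003
mm=m&zz;h=cl[mm]*1e3
print("x range",np.percentile(h[:,0],[.5,99.5]));e=h[(h[:,0]>25)]
print(cv2.minAreaRect(e[:,:2].astype(np.float32)))
for x in(30,40,50,60,68):
    q=h[abs(h[:,0]-x)<2,1];print(x,q.min(),q.max())
```

```text
[0.43976441 0.32321389 0.24086898] [-0.54761357  3.086647    0.00402338] 0.6797318392004266 [ 0.02544918  0.25641051 -2.02242294]
37745 [-0.04128944 -0.04232291 -0.03199788] [ 0.07643408  0.04326621 -0.0081515 ]
plane z=ax+by+c [ 0.02091567 -0.00094202 -0.01472322] 0.0008654615287280213
x range [-37.05454745  75.90502377]
((50.68899917602539, 0.1767749786376953), (60.10908126831055, 51.378929138183594), 89.98847961425781)
30 -29.47090893549489 29.873346765348767
40 -29.52169581234331 30.0175579916335
50 -29.66362633360085 30.04389631574235
60 -29.56964378490221 30.229512794467503
68 -29.804125892023073 30.009813900627947
```

View pics/g1.png

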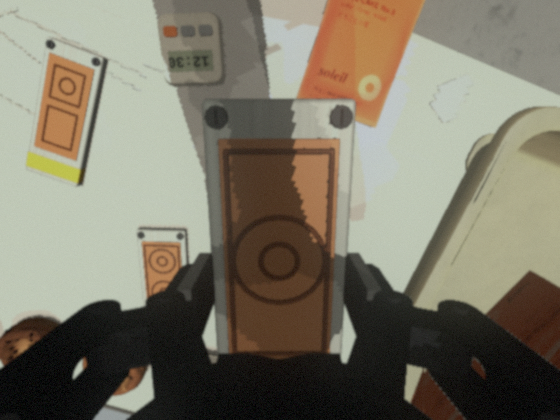

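The plate is held squarely: its lower end is at image row 100 and centred at column 279, between the fingers, printing face towards the camera.

```bash
cat >> h.py <<'E'
from scipy.spatial.transform import Slerp
def plate_tcp(X,Z,th,y=0,mid=(.001,.0002,-.0087),phi=0.,dyaw=0):
    "TCP pose with plate's lower top corner at seat (X,y,Z) mm, tilt th deg steeper than bed; phi in-hand tilt deg"
    s=np.load("seat.npz");B=np.eye(4);B[:3,:3]=s["A"];B[:3,3]=s["o"]
    Rp=R.from_euler("y",-th,degrees=True).as_matrix()@R.from_euler("z",dyaw,degrees=True).as_matrix()
    P=np.eye(4);P[:3,:3]=Rp;P[:3,3]=np.array([X,y,Z])/1e3-Rp@[-.075,0,.006]
    Q=np.eye(4);Q[:3,:3]=np.diag([-1,1,-1.])@R.from_euler("y",-phi,degrees=True).as_matrix();Q[:3,3]=mid # plate in tool
    return B@P@np.linalg.inv(Q)
def interp(a,b,f):
    M=np.eye(4);M[:3,3]=(1-f)*a[:3,3]+f*b[:3,3]
    M[:3,:3]=Slerp([0,1],R.from_matrix(np.stack([a[:3,:3],b[:3,:3]])))(f).as_matrix();return M
def now():
    s=r.sense();return T(s["position"],s["eef_rot"])
def rows(Gs,base):
    for G in Gs:print(*rel(G,base))
E
python3 - <<'E'
from h import *
f=np.load("pics/p1.npz");cl=cloud(f["d"],f["K"],f["E"]).reshape(-1,3);q=cl[(abs(cl[:,2])<.005)&(f["d"].ravel()>0)]
A=np.c_[q[:,:2],np.ones(len(q))];print("table",np.linalg.lstsq(A,q[:,2],rcond=None)[0])
t1=plate_tcp(-90,140,15);t2=plate_tcp(-51,6,15)
print(t1[:3,3],t2[:3,3]);b=now()
print(b[:3,3]);rows([interp(b,t1,k/13) for k in range(1,14)],b)
E
```

```text
table [0.00017253 0.0004456  0.00016427]
[ 0.48664826 -0.16871488  0.23400509] [ 0.57662523 -0.16344806  0.12745272]
[0.43976441 0.32321389 0.24086898]
9.6 -36.8 0.4 0.4 -2.9 1.2
19.3 -73.5 0.8 0.9 -5.9 2.5
28.9 -110.3 1.2 1.3 -8.8 3.7
38.5 -147.1 1.6 1.8 -11.8 4.9
48.2 -183.9 2.1 2.2 -14.7 6.2
57.8 -220.6 2.5 2.7 -17.7 7.4
67.4 -257.4 2.9 3.1 -20.6 8.6
77.1 -294.2 3.3 3.6 -23.6 9.9
86.7 -331.0 3.7 4.0 -26.5 11.1
96.3 -367.7 4.1 4.5 -29.5 12.4
106.0 -404.5 4.5 4.9 -32.4 13.6
115.6 -441.3 4.9 5.4 -35.4 14.8
125.2 -478.0 5.3 5.8 -38.3 16.1
```

Request:
drive_tool:
  motion:
    - {"tx": 8, "ty": -28, "tz": -5, "rx": 0.4, "ry": -3, "rz": 1.2, "hand": 0.5}
    - {"tx": 18, "ty": -65, "tz": -10, "rx": 0.9, "ry": -6, "rz": 2.5, "hand": 0.5}
    - {"tx": 28, "ty": -105, "tz": -10, "rx": 1.3, "ry": -9, "rz": 3.7, "hand": 0.5}
    - {"tx": 38, "ty": -145, "tz": -10, "rx": 1.8, "ry": -12, "rz": 5, "hand": 0.5}
    - {"tx": 48, "ty": -184, "tz": -10, "rx": 2.2, "ry": -15, "rz": 6.2, "hand": 0.5}
    - {"tx": 58, "ty": -221, "tz": -10, "rx": 2.7, "ry": -18, "rz": 7.4, "hand": 0.5}
    - {"tx": 67, "ty": -258, "tz": -8, "rx": 3.1, "ry": -21, "rz": 8.6, "hand": 0.5}
    - {"tx": 77, "ty": -295, "tz": -5, "rx": 3.6, "ry": -24, "rz": 10, "hand": 0.5}
    - {"tx": 87, "ty": -331, "tz": 0, "rx": 4, "ry": -27, "rz": 11, "hand": 0.5}
    - {"tx": 96, "ty": -368, "tz": 4, "rx": 4.5, "ry": -30, "rz": 12.4, "hand": 0.5}

```text
clock: 5.6
position: [0.4728, -0.0574, 0.2294]
eef_rot: [-0.168, 2.61, 0.021]
ft_force: [0.8, 0.0, -3.4]
width: 0.682
finger_force: 65.4
```

```bash
sed -i 's/phi=0\./phi=1.2/' h.py
python3 - <<'E'
from h import *
t1=plate_tcp(-75,75,15);b=now()
print(b[:3,3],r.sense()["q"]);rows([interp(b,t1,k/6) for k in range(1,7)],b)
E
```

```text
[ 0.47281447 -0.05735424  0.22936294] [-0.43387138 -0.64890292 -0.55452433  1.19962114  0.25595656 -0.50128662]
-1.5 -19.0 10.7 0.2 -1.3 0.6
-3.0 -38.0 21.3 0.4 -2.5 1.2
-4.5 -57.0 32.0 0.6 -3.8 1.8
-6.0 -76.0 42.6 0.8 -5.1 2.4
-7.5 -95.0 53.3 1.1 -6.3 3.0
-9.0 -114.0 63.9 1.3 -7.6 3.7
```

Request:
drive_tool:
  motion:
    - {"tx": -1.5, "ty": -19, "tz": 5, "rx": 0.2, "ry": -1.3, "rz": 0.6, "hand": 0.5}
    - {"tx": -3, "ty": -45, "tz": 12, "rx": 0.4, "ry": -2.5, "rz": 1.2, "hand": 0.5}
    - {"tx": -5, "ty": -75, "tz": 25, "rx": 0.6, "ry": -4, "rz": 2, "hand": 0.5}
    - {"tx": -7, "ty": -98, "tz": 40, "rx": 1, "ry": -6, "rz": 3, "hand": 0.5}
    - {"tx": -9, "ty": -110, "tz": 55, "rx": 1.3, "ry": -7.6, "rz": 3.7, "hand": 0.5}
    - {"tx": -9, "ty": -114, "tz": 64, "rx": 1.3, "ry": -7.6, "rz": 3.7, "hand": 0.5}
    - {"tx": -9, "ty": -114, "tz": 64, "rx": 1.3, "ry": -7.6, "rz": 3.7, "hand": 0.5}
    - {"tx": -9, "ty": -114, "tz": 64, "rx": 1.3, "ry": -7.6, "rz": 3.7, "hand": 0.5}

```text
clock: 6.27
position: [0.5272, -0.164, 0.1816]
eef_rot: [-0.072, 2.484, 0.028]
ft_force: [-0.0, 0.3, -2.5]
width: 0.676
finger_force: 65.4
```

```bash
cat > near.py <<'E'
from h import *
import sys
p,d,K,E=cam("wrist");p=p[...,::-1].copy();cv2.imwrite(f"pics/{sys.argv[1]}.png",p);np.savez(f"pics/{sys.argv[1]}.npz",d=d,K=K,E=E)
s=np.load("seat.npz");S=(cloud(d,K,E)-s["o"])@s["A"]*1e3;ok=d>0
H=get_calibration("wrist")["hand_eye"];C=cloud(d,K,H)*1e3
# plate in tool
m=ok&(abs(C[...,1])<25)&(C[...,0]>25)&(C[...,0]<70)&(abs(C[...,2]+13)<6)
q=C[m];co=np.linalg.lstsq(np.c_[q[:,0],np.ones(len(q))],q[:,2],rcond=None)[0];print("inhand slope,z0",co)
pl=ok&(abs(C[...,2]-co[0]*C[...,0]-co[1])<2.5)&(abs(C[...,1])<40)&(C[...,0]>25)&(C[...,0]<95)
P=S[pl];print("plate low edge x (tool)",np.percentile(C[pl][:,0],99.5),"y tool",np.percentile(C[pl][:,1],[.5,99.5]))
g=np.linalg.lstsq(np.c_[P[:,0],np.ones(len(P))],P[:,2],rcond=None)[0];print("tilt in seat",np.degrees(np.arctan(g[0])),"low edge pts",P[P[:,0]<np.percentile(P[:,0],2)].mean(0),"y range",np.percentile(P[:,1],[.5,99.5]))
# low jaw top
j=ok&(S[...,2]>17)&(S[...,2]<27)&(S[...,0]>-125)&(S[...,0]<-55)&(abs(S[...,1])<48)&~pl
J=S[j];
if len(J)>50:print("jaw",len(J),np.percentile(J,[1,50,99],axis=0).round(1).tolist())
st=r.sense();print(st["position"],st["ft_force"],st["width"],st["clock"],"q",st["q"].round(2))
E
python3 near.py n1
```

```text
inhand slope,z0 [  0.01688982 -14.9510716 ]
plate low edge x (tool) 75.98817259261116 y tool [-29.09247294  29.37479695]
tilt in seat 14.57436856516844 low edge pts [-73.31904724   2.70180066  75.40082163] y range [-26.94134321  31.52811644]
jaw 6732 [[-87.3, -37.8, 20.0], [-76.8, -0.9, 22.0], [-65.1, 36.1, 25.7]]
[ 0.5280539  -0.1642749   0.18364206] [ 0.86594975 -0.41438048 -1.83056436] 0.6787810744962113 6.3167 q [-0.66 -0.51 -0.62  0.93  0.42 -0.61]
```

```bash
cat > plan.py <<'E'
from h import *
def inseat(G=None,mid=(.001,.0002,-.0087),phi=1.2):
    G=now() if G is None else G
    s=np.load("seat.npz");B=np.eye(4);B[:3,:3]=s["A"];B[:3,3]=s["o"]
    Q=np.eye(4);Q[:3,:3]=np.diag([-1,1,-1.])@R.from_euler("y",-phi,degrees=True).as_matrix();Q[:3,3]=mid
    P=np.linalg.inv(B)@G@Q;c=P@[-.075,0,.006,1];return c[:3]*1e3,R.from_matrix(P[:3,:3]).as_euler("xyz",degrees=True)
E
python3 - <<'E'
from plan import *
print(inseat());b=now()
f=np.load("pics/n1.npz");print("at pic",inseat(f["E"]@np.linalg.inv(get_calibration("wrist")["hand_eye"])))
rows([plate_tcp(-65,45,15,y=-1),plate_tcp(-51,30,15,y=-2),plate_tcp(-50,6,15,y=-2.6)],b)
E
```

```text
(array([-72.3162354 ,   1.93498316,  77.15555763]), array([  0.02288087, -14.9875515 ,   0.05352855]))
at pic (array([-73.90842732,   2.37342152,  75.79918173]), array([  0.12638699, -14.83304928,  -0.04941035]))
0.6 -3.0 33.0 0.0 -0.0 0.1
-9.5 -4.1 50.9 0.0 -0.0 0.1
-4.7 -4.7 74.4 0.0 -0.0 0.1
```

Request:
drive_tool:
  motion:
    - {"tx": 0.5, "ty": -1, "tz": 15, "rx": 0, "ry": 0, "rz": 0, "hand": 0.5}
    - {"tx": -3, "ty": -2, "tz": 33, "rx": 0, "ry": 0, "rz": 0, "hand": 0.5}
    - {"tx": -9.5, "ty": -2.5, "tz": 50, "rx": 0, "ry": 0, "rz": 0, "hand": 0.5}
    - {"tx": -7, "ty": -2.7, "tz": 62, "rx": 0, "ry": 0, "rz": 0, "hand": 0.5}
    - {"tx": -5, "ty": -2.7, "tz": 71, "rx": 0, "ry": 0, "rz": 0, "hand": 0.5}
    - {"tx": -4.7, "ty": -2.7, "tz": 73.4, "rx": 0, "ry": 0, "rz": 0, "hand": 0.5}
    - {"tx": -4.7, "ty": -2.7, "tz": 73.4, "rx": 0, "ry": 0, "rz": 0, "hand": 0.5}
    - {"tx": -4.7, "ty": -2.7, "tz": 73.4, "rx": 0, "ry": 0, "rz": 0, "hand": 0.5}
    - {"tx": -4.7, "ty": -2.7, "tz": 73.4, "rx": 0, "ry": 0, "rz": 0, "hand": 0.5}

```text
clock: 7.07
position: [0.5777, -0.1658, 0.1311]
eef_rot: [-0.073, 2.478, 0.021]
ft_force: [-0.3, 0.2, -2.4]
width: 0.683
finger_force: 65.5
```

```bash
python3 near.py n2
python3 - <<'E'
from plan import *
print(inseat())
f=np.load("pics/n2.npz");print("at pic",inseat(f["E"]@np.linalg.inv(get_calibration("wrist")["hand_eye"])))
E
```

```text
inhand slope,z0 [  0.0167019  -14.93287073]
plate low edge x (tool) 75.99238114790231 y tool [-29.08419756  29.42245489]
tilt in seat 14.958467751895203 low edge pts [-47.83266948  -0.8066967    8.35078592] y range [-31.71710354  26.79666205]
jaw 15099 [[-78.7, -37.7, 19.8], [-70.7, -0.8, 22.0], [-61.7, 36.0, 25.6]]
[ 0.57775516 -0.16589729  0.1311456 ] [ 0.13986375  0.02004916 -3.12816688] 0.6774691750479478 7.1167 q [-0.59 -0.36 -0.62  0.74  0.38 -0.54]
(array([-48.40846771,  -2.58987933,   8.77888983]), array([ -0.1793726 , -15.19268341,   0.09289179]))
at pic (array([-48.41493609,  -2.4592524 ,   8.77806984]), array([ -0.17019207, -15.18732619,   0.0999553 ]))
```

View pics/n2.png

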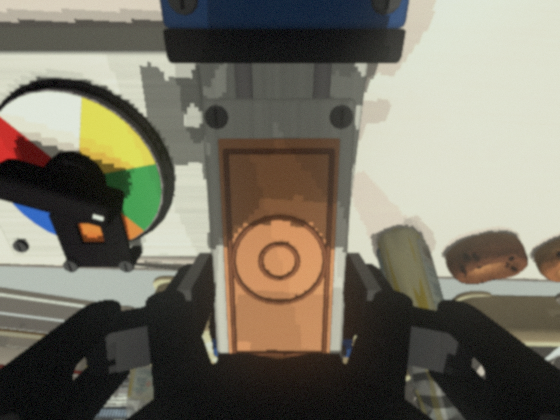

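The plate's lower end (row 100, columns 204–354, centre 279) faces the lower jaw (columns 165–405, centre 285). I'll correct y by +1.7 mm, lower it by about 2.5 mm and then push in.

```bash
cat >> h.py <<'E'
def shift(b,dx,dy,dz):
    s=np.load("seat.npz");G=b.copy();G[:3,3]+=s["A"]@np.array([dx,dy,dz])/1e3;return G
E
python3 - <<'E'
from h import *
b=now()
rows([shift(b,*v) for v in((0,1.7,-2.6),(-12,1.7,-2.6),(-22,1.7,-2.7),(-30,1.7,-2.8),(-39,1.7,-2.8),(-48,1.7,-2.8))],b)
E
```

```text
0.6 1.7 2.5 -0.0 0.0 0.0
12.3 1.7 -0.4 -0.0 0.0 0.0
22.0 1.7 -2.7 -0.0 0.0 0.0
29.8 1.7 -4.5 -0.0 0.0 0.0
38.5 1.7 -6.7 -0.0 0.0 0.0
47.3 1.7 -8.9 -0.0 0.0 0.0
```

Request:
drive_tool:
  motion:
    - {"tx": 0.3, "ty": 1, "tz": 1.3, "rx": 0, "ry": 0, "rz": 0, "hand": 0.5}
    - {"tx": 0.6, "ty": 1.7, "tz": 2.5, "rx": 0, "ry": 0, "rz": 0, "hand": 0.5}
    - {"tx": 6.5, "ty": 1.7, "tz": 1, "rx": 0, "ry": 0, "rz": 0, "hand": 0.5}
    - {"tx": 12.3, "ty": 1.7, "tz": -0.4, "rx": 0, "ry": 0, "rz": 0, "hand": 0.5}
    - {"tx": 17, "ty": 1.7, "tz": -1.6, "rx": 0, "ry": 0, "rz": 0, "hand": 0.5}
    - {"tx": 22, "ty": 1.7, "tz": -2.7, "rx": 0, "ry": 0, "rz": 0, "hand": 0.5}
    - {"tx": 26, "ty": 1.7, "tz": -3.6, "rx": 0, "ry": 0, "rz": 0, "hand": 0.5}
    - {"tx": 29.8, "ty": 1.7, "tz": -4.5, "rx": 0, "ry": 0, "rz": 0, "hand": 0.5}
    - {"tx": 29.8, "ty": 1.7, "tz": -4.5, "rx": 0, "ry": 0, "rz": 0, "hand": 0.5}

```text
clock: 7.87
position: [0.5516, -0.1653, 0.1163]
eef_rot: [-0.074, 2.476, 0.022]
ft_force: [4.1, 1.0, 0.6]
width: 0.684
finger_force: 65.5
```

```bash
python3 near.py n3
python3 - <<'E'
from plan import *
print(inseat());s=np.load("seat.npz");print("force seat",s["A"].T@r.sense()["ft_force"])
E
```

```text
inhand slope,z0 [ 4.83682607e-03 -1.44284771e+01]
plate low edge x (tool) 91.70171097648685 y tool [-29.07235482  29.48102279]
tilt in seat 14.07574851696135 low edge pts [-75.8773044    0.97402685   7.09132774] y range [-29.77551651  28.78935907]
jaw 18266 [[-94.1, -37.6, 19.8], [-82.7, -1.0, 22.0], [-68.5, 35.9, 25.8]]
[ 0.55185585 -0.16534605  0.11638976] [5.4658532  2.55584901 0.06150138] 0.6810399489878693 7.9167 q [-0.63 -0.42 -0.7   0.74  0.4  -0.57]
(array([-77.99210621,  -0.55651617,   5.6876483 ]), array([ -0.11037025, -15.27784076,   0.10231029]))
force seat [ 5.14622716  2.23208323 -2.22392632]
```

Run:
```python
from plan import *
b=now();c,e=inseat(b)
print(rel(shift(b,-18.5,0,0),b))
# rotation about lower corner from there
G=shift(b,-18.5,0,0);s=np.load("seat.npz");B=np.eye(4);B[:3,:3]=s["A"];B[:3,3]=s["o"]
for th in(2,5,8,11,14):
    for extra in (0,):
        c2=np.array([c[0]-18.5,c[1],c[2]])/1e3
        M=np.eye(4);Rt=R.from_euler("y",th,degrees=True).as_matrix();M[:3,:3]=Rt;M[:3,3]=c2-Rt@c2
        print(th,rel(B@M@np.linalg.inv(B)@G,G))
```

```text
[17.9  0.  -4.5 -0.  -0.   0. ]
2 [ 0.5  0.   2.6 -0.   2.  -0. ]
5 [ 1.4  0.   6.6 -0.   5.  -0. ]
8 [ 2.6  0.  10.5 -0.   8.  -0. ]
11 [ 3.9  0.  14.3 -0.  11.  -0. ]
14 [ 5.4  0.  18.  -0.  14.  -0. ]
```

Request:
drive_tool:
  motion:
    - {"tx": 4.5, "ty": 0, "tz": -1, "rx": 0, "ry": 0, "rz": 0, "hand": 0.5}
    - {"tx": 9, "ty": 0, "tz": -2.2, "rx": 0, "ry": 0, "rz": 0, "hand": 0.5}
    - {"tx": 13.5, "ty": 0, "tz": -3.3, "rx": 0, "ry": 0, "rz": 0, "hand": 0.5}
    - {"tx": 18, "ty": 0, "tz": -4.4, "rx": 0, "ry": 0, "rz": 0, "hand": 0.5}
    - {"tx": 18, "ty": 0, "tz": -4.4, "rx": 0, "ry": 0, "rz": 0, "hand": 0.5}
    - {"tx": 18, "ty": 0, "tz": -4.4, "rx": 0, "ry": 0, "rz": 0, "hand": 0.5}

```text
clock: 8.42
position: [0.5376, -0.1661, 0.1119]
eef_rot: [-0.078, 2.469, 0.023]
ft_force: [9.4, 3.7, 2.0]
width: 0.677
finger_force: 65.2
```

```bash
python3 near.py n4
python3 - <<'E'
from plan import *
print(inseat());s=np.load("seat.npz");print("force seat",s["A"].T@r.sense()["ft_force"])
E
```

```text
inhand slope,z0 [  0.02190795 -14.44007016]
plate low edge x (tool) 92.61296448743306 y tool [-29.01071547  29.54059611]
tilt in seat 15.545707908492764 low edge pts [-99.97824275   0.18930613   4.39157317] y range [-29.78928925  28.76880325]
jaw 17804 [[-108.2, -37.6, 19.3], [-96.9, -0.8, 22.0], [-82.8, 35.8, 25.8]]
[ 0.53766089 -0.16610336  0.11199742] [9.82168899 3.06605341 2.21159212] 0.6776703136683974 8.4667 q [-0.65 -0.45 -0.73  0.75  0.42 -0.6 ]
(array([-92.72328418,  -0.71642659,   6.93081902]), array([ -0.09400112, -15.66928421,   0.27295005]))
force seat [10.02043848  2.48688156 -2.04049768]
```

Request:
drive_tool:
  motion:
    - {"tx": 2.9, "ty": 0, "tz": -0.7, "rx": 0, "ry": 0, "rz": 0, "hand": 0.5}
    - {"tx": 3.7, "ty": 0, "tz": 3.3, "rx": 0, "ry": 3, "rz": 0, "hand": 0.5}
    - {"tx": 4.6, "ty": 0, "tz": 7.2, "rx": 0, "ry": 6, "rz": 0, "hand": 0.5}
    - {"tx": 5.9, "ty": 0, "tz": 11.1, "rx": 0, "ry": 9, "rz": 0, "hand": 0.5}
    - {"tx": 6.6, "ty": 0, "tz": 13, "rx": 0, "ry": 10.5, "rz": 0, "hand": 0.5}
    - {"tx": 6.6, "ty": 0, "tz": 13, "rx": 0, "ry": 10.5, "rz": 0, "hand": 0.5}

```text
clock: 8.97
position: [0.543, -0.166, 0.0985]
eef_rot: [-0.084, 2.65, 0.017]
ft_force: [10.2, 3.6, 2.3]
width: 0.683
finger_force: 65.5
```

```bash
python3 near.py n5
python3 - <<'E'
from plan import *
print(inseat());s=np.load("seat.npz");print("force seat",s["A"].T@r.sense()["ft_force"])
E
```

```text
inhand slope,z0 [  0.01861836 -14.72456966]
plate low edge x (tool) 64.59147790948919 y tool [-28.924966    29.54738935]
tilt in seat 5.050459217486062 low edge pts [-81.65769856  -1.03002748   7.05281524] y range [-29.91905808  28.5679507 ]
jaw 18440 [[-108.8, -37.7, 19.9], [-96.8, -0.8, 22.1], [-83.5, 35.8, 25.8]]
[ 0.54265415 -0.16601463  0.09828653] [9.59401356 3.03924325 2.18627684] 0.6776465427795626 9.0167 q [-0.57 -0.29 -0.56  0.89  0.28 -0.58]
(array([-93.61818118,  -0.9292372 ,   6.34431074]), array([-0.07111636, -5.29208615,  0.27616157]))
force seat [ 9.80107416  2.47342148 -1.97054142]
```

Request:
drive_tool:
  motion:
    - {"tx": 0.6, "ty": 0, "tz": 3, "rx": 0, "ry": 2.3, "rz": 0, "hand": 0.5}
    - {"tx": 1.4, "ty": 0, "tz": 6.8, "rx": 0, "ry": 5.1, "rz": 0, "hand": 0.5}
    - {"tx": 1.4, "ty": 0, "tz": 6.8, "rx": 0, "ry": 5.1, "rz": 0, "hand": 0.5}
    - {"tx": 1.4, "ty": 0, "tz": 6.8, "rx": 0, "ry": 5.1, "rz": 0, "hand": 0.5}

```text
clock: 9.35
position: [0.545, -0.1661, 0.0916]
eef_rot: [-0.085, 2.738, 0.013]
ft_force: [10.2, 4.2, 3.1]
width: 0.679
finger_force: 65.8
```

```bash
python3 near.py n6
python3 - <<'E'
from plan import *
print(inseat());s=np.load("seat.npz");print("force seat",s["A"].T@r.sense()["ft_force"]);b=now();rows([shift(b,v,0,0) for v in(10,26)],b)
E
```

```text
inhand slope,z0 [ 1.47418434e-02 -1.48256446e+01]
plate low edge x (tool) 66.51793828287778 y tool [-28.9470471   29.51855732]
tilt in seat -0.24152582079956786 low edge pts [-8.34461323e+01 -7.77200092e-02  6.39218713e+00] y range [-30.05854552  28.39024884]
jaw 18528 [[-109.0, -37.7, 19.9], [-96.9, -0.9, 22.0], [-83.9, 35.9, 25.7]]
[ 0.54479813 -0.16610341  0.0916061 ] [10.91321112  3.91375345  3.59631087] 0.6822774272009056 9.4 q [-0.54 -0.2  -0.48  0.96  0.22 -0.56]
(array([-93.4153737 ,  -1.05485368,   6.09079362]), array([-0.08897975, -0.25514632,  0.21648899]))
force seat [11.62435844  3.26934972 -1.23884548]
-10.0 -0.0 -0.2 -0.0 0.0 0.0
-26.0 -0.1 -0.4 -0.0 0.0 0.0
```

Request:
drive_tool:
  motion:
    - {"tx": -4, "ty": 0, "tz": 0, "rx": 0, "ry": 0, "rz": 0, "hand": 0.5}
    - {"tx": -8, "ty": 0, "tz": -0.1, "rx": 0, "ry": 0, "rz": 0, "hand": 0.5}
    - {"tx": -12, "ty": 0, "tz": -0.2, "rx": 0, "ry": 0, "rz": 0, "hand": 0.5}
    - {"tx": -16, "ty": 0, "tz": -0.3, "rx": 0, "ry": 0, "rz": 0, "hand": 0.5}
    - {"tx": -20, "ty": 0, "tz": -0.4, "rx": 0, "ry": 0, "rz": 0, "hand": 0.5}
    - {"tx": -23, "ty": 0, "tz": -0.4, "rx": 0, "ry": 0, "rz": 0, "hand": 0.5}
    - {"tx": -23, "ty": 0, "tz": -0.4, "rx": 0, "ry": 0, "rz": 0, "hand": 0.5}
    - {"tx": -23, "ty": 0, "tz": -0.4, "rx": 0, "ry": 0, "rz": 0, "hand": 0.5}

```text
clock: 10.07
position: [0.5601, -0.1652, 0.0978]
eef_rot: [-0.081, 2.751, 0.012]
ft_force: [-6.6, 2.4, 10.4]
width: 0.681
finger_force: 67.1
```

```bash
python3 near.py n7
python3 - <<'E'
from plan import *
print(inseat());s=np.load("seat.npz");print("force seat",s["A"].T@r.sense()["ft_force"])
E
```

```text
inhand slope,z0 [  0.02157604 -14.89259013]
plate low edge x (tool) 66.9006496290514 y tool [-29.08356124  29.40264362]
tilt in seat -0.5822141485159396 low edge pts [-67.31771451  -0.35056389   6.33018159] y range [-30.06081615  28.43399865]
jaw 18419 [[-92.7, -37.7, 19.9], [-80.5, -0.9, 22.1], [-67.5, 35.9, 25.8]]
[ 0.56003859 -0.16517323  0.09774979] [-6.46394855  3.14808961  9.57935719] 0.6800234997817427 10.1167 q [-0.51 -0.16 -0.43  0.97  0.2  -0.54]
(array([-76.7791141 ,  -0.78385833,   6.4543246 ]), array([-0.15562116,  0.47183875,  0.0536287 ]))
force seat [-1.83068941  3.52043244 11.30098734]
```

Request:
drive_tool:
  motion:
    - {"tx": 0, "ty": 0, "tz": -0.5, "rx": 0, "ry": 0, "rz": 0, "hand": 0.7}
    - {"tx": 0, "ty": 0, "tz": -0.5, "rx": 0, "ry": 0, "rz": 0, "hand": 0.8}
    - {"tx": 0, "ty": 0, "tz": -0.5, "rx": 0, "ry": 0, "rz": 0, "hand": 0.9}
    - {"tx": 0, "ty": 0, "tz": -0.5, "rx": 0, "ry": 0, "rz": 0, "hand": 0.9}
    - {"tx": 0, "ty": 0, "tz": -0.5, "rx": 0, "ry": 0, "rz": 0, "hand": 0.9}
    - {"tx": 0, "ty": 0, "tz": -0.5, "rx": 0, "ry": 0, "rz": 0, "hand": 0.9}

```text
clock: 10.62
position: [0.5594, -0.1649, 0.0953]
eef_rot: [-0.08, 2.752, 0.013]
ft_force: [-1.0, -0.1, 1.1]
width: 0.898
finger_force: 0.0
```

Request:
drive_tool:
  motion:
    - {"tx": 0, "ty": 0, "tz": -8, "rx": 0, "ry": 0, "rz": 0, "hand": 0.9}
    - {"tx": 2, "ty": 0, "tz": -22, "rx": 0, "ry": 0, "rz": 0, "hand": 0.9}
    - {"tx": 4, "ty": 0, "tz": -45, "rx": 0, "ry": 0, "rz": 0, "hand": 0.9}
    - {"tx": 8, "ty": 0, "tz": -75, "rx": 0, "ry": 0, "rz": 0, "hand": 0.9}
    - {"tx": 12, "ty": 0, "tz": -105, "rx": 0, "ry": 0, "rz": 0, "hand": 0.9}
    - {"tx": 15, "ty": 0, "tz": -130, "rx": 0, "ry": 0, "rz": 0, "hand": 0.9}
    - {"tx": 15, "ty": 0, "tz": -130, "rx": 0, "ry": 0, "rz": 0, "hand": 0.9}
    - {"tx": 15, "ty": 0, "tz": -130, "rx": 0, "ry": 0, "rz": 0, "hand": 0.9}

```text
clock: 11.28
position: [0.4974, -0.1693, 0.2137]
eef_rot: [-0.08, 2.747, 0.009]
ft_force: [0.1, -0.2, -0.4]
width: 0.898
finger_force: 0.0
```

```bash
cat > chk.py <<'E'
from h import *
import sys
p,d,K,E=cam("wrist");p=p[...,::-1].copy();cv2.imwrite(f"pics/{sys.argv[1]}.png",p)
s=np.load("seat.npz");S=(cloud(d,K,E)-s["o"])@s["A"]*1e3;ok=d>0
for n,a,b in(("low",-125,-52),("high",52,110)):
    J=S[ok&(S[...,2]>18)&(S[...,2]<26)&(S[...,0]>a)&(S[...,0]<b)&(abs(S[...,1])<45)]
    if len(J)>30:print(n,len(J),np.percentile(J,[1,50,99],axis=0).round(1).tolist())
P=S[ok&(abs(S[...,0])<58)&(abs(S[...,1])<36)&(S[...,2]>0)&(S[...,2]<12)]
if len(P)>30:print("plate",len(P),np.percentile(P,[1,50,99],axis=0).round(1).tolist(),np.linalg.lstsq(np.c_[P[:,:2],np.ones(len(P))],P[:,2],rcond=None)[0])
Q=S[ok&(abs(S[...,2]-3)<5)&(np.hypot(S[...,0],S[...,1]+112)<38)]
if len(Q)>30:print("knob",len(Q),cv2.minAreaRect(Q[:,:2].astype(np.float32)),np.median(Q[:,2]))
st=r.sense();print(st["position"],st["ft_force"],st["clock"],"q",st["q"].round(2))
E
python3 chk.py c1
```

```text
low 3655 [[-91.2, -37.9, 19.9], [-78.5, -0.8, 22.0], [-66.1, 36.2, 25.6]]
high 2517 [[64.2, -37.8, 18.4], [75.7, -0.3, 22.1], [89.3, 36.3, 25.6]]
plate 9456 [[-57.1, -30.1, 5.0], [-4.6, -0.6, 7.4], [56.7, 28.4, 9.5]] [-9.50761671e-06 -9.59085202e-04  7.36046347e+00]
knob 1094 ((-0.7720613479614258, -111.94074249267578), (57.53018569946289, 14.135625839233398), 71.18653869628906) 2.6508999689494956
[ 0.49679319 -0.16869727  0.21139584] [-0.0207018  -0.30398403 -0.98392576] 11.3333 q [-0.6  -0.34 -0.34  1.25  0.23 -0.62]
```

View pics/c1.png

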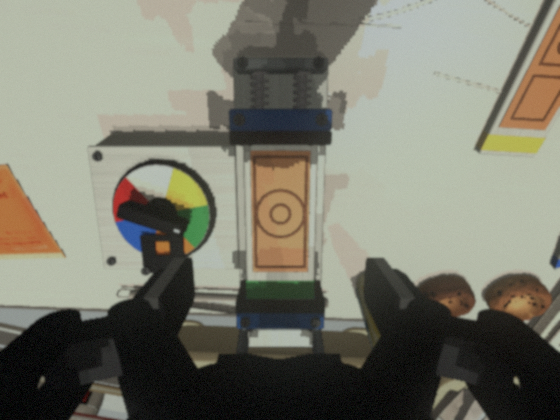

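The plate is clipped in: its centre is at (280,213), the green band is at the upper jaw (280,290), and both jaws are displaced about 3–4.5 mm with the plate level. The knob bar is at +71° and the window at (163,248) shows orange, so the wheel is next.

```bash
cat >> h.py <<'E'
def knob_tcp(ang,z,x=0.,y=-111.5):
    s=np.load("seat.npz");A=s["A"];c,q=np.cos(np.radians(ang)),np.sin(np.radians(ang))
    M=np.eye(4);M[:3,:3]=A@np.c_[[c,q,0],[q,-c,0],[0,0,-1]];M[:3,3]=s["o"]+A@np.array([x,y,z])/1e3;return M
E
python3 - <<'E'
from h import *
b=now();t=knob_tcp(251.2,60);print(t[:3,3])
rows([interp(b,t,k/10) for k in(2,5,10)],b)
E
```

```text
[ 0.53951666 -0.27711073  0.16112344]
-2.9 -22.1 12.1 0.2 -0.3 -14.2
-7.2 -55.3 30.3 0.4 -0.8 -35.6
-14.4 -110.5 60.6 0.9 -1.5 -71.2
```

Request:
drive_tool:
  motion:
    - {"tx": -1, "ty": -14, "tz": 0, "rx": 0, "ry": 0, "rz": -7, "hand": 0.5}
    - {"tx": -3, "ty": -28, "tz": 5, "rx": 0, "ry": 0, "rz": -14, "hand": 0.5}
    - {"tx": -5, "ty": -42, "tz": 10, "rx": 0.2, "ry": -0.3, "rz": -21, "hand": 0.5}
    - {"tx": -6, "ty": -55, "tz": 15, "rx": 0.3, "ry": -0.6, "rz": -28, "hand": 0.5}
    - {"tx": -8, "ty": -69, "tz": 22, "rx": 0.4, "ry": -0.8, "rz": -35, "hand": 0.5}
    - {"tx": -10, "ty": -83, "tz": 30, "rx": 0.5, "ry": -0.9, "rz": -42, "hand": 0.5}
    - {"tx": -12, "ty": -97, "tz": 40, "rx": 0.6, "ry": -1, "rz": -49, "hand": 0.5}
    - {"tx": -14, "ty": -110, "tz": 50, "rx": 0.7, "ry": -1.2, "rz": -56, "hand": 0.5}
    - {"tx": -14, "ty": -110.5, "tz": 60, "rx": 0.8, "ry": -1.4, "rz": -63, "hand": 0.5}
    - {"tx": -14.4, "ty": -110.5, "tz": 60.5, "rx": 0.9, "ry": -1.5, "rz": -70, "hand": 0.5}

```text
clock: 12.17
position: [0.5378, -0.2755, 0.1543]
eef_rot: [-1.665, 2.224, -0.313]
ft_force: [-0.0, 0.5, -0.7]
width: 0.501
finger_force: 0.0
```

Request:
drive_tool:
  motion:
    - {"tx": 0, "ty": 0, "tz": 0, "rx": 0, "ry": 0, "rz": -1.2, "hand": 0.5}
    - {"tx": 0, "ty": 0, "tz": 0, "rx": 0, "ry": 0, "rz": -1.2, "hand": 0.5}

```text
clock: 12.33
position: [0.5387, -0.2758, 0.1578]
eef_rot: [-1.68, 2.211, -0.323]
ft_force: [0.2, 0.9, 0.5]
width: 0.498
finger_force: 0.0
```

```bash
python3 chk.py k1
python3 - <<'E'
from h import *
b=now();rows([knob_tcp(251.2,60),knob_tcp(251.2,20),knob_tcp(251.2,-16)],b)
E
```

```text
low 245 [[-90.4, -39.6, 18.4], [-83.6, 3.5, 22.0], [-78.4, 16.5, 23.3]]
plate 2056 [[-53.6, -31.7, 0.2], [6.3, -26.4, 6.7], [52.3, 26.6, 9.3]] [-0.01181493  0.03310103  6.91369555]
knob 1822 ((-0.09954071044921875, -113.3580551147461), (57.68278121948242, 13.851016998291016), 71.37865447998047) 2.7364409242697505
[ 0.5389671  -0.2760062   0.15877844] [ 0.81024775  0.68853192 -0.0318    ] 12.3833 q [-0.74 -0.1  -0.25  1.12  0.29 -1.99]
0.6 -1.7 -2.0 0.2 0.1 -0.1
0.7 -1.8 38.0 0.2 0.1 -0.1
0.7 -1.9 74.0 0.2 0.1 -0.1
```

Request:
drive_tool:
  motion:
    - {"tx": 1.5, "ty": -1.5, "tz": 18, "rx": 0, "ry": 0, "rz": 0, "hand": 0.5}
    - {"tx": 2.4, "ty": -2.2, "tz": 38, "rx": 0, "ry": 0, "rz": 0, "hand": 0.5}
    - {"tx": 2.4, "ty": -2.2, "tz": 55, "rx": 0, "ry": 0, "rz": 0, "hand": 0.5}
    - {"tx": 2.4, "ty": -2.2, "tz": 67, "rx": 0, "ry": 0, "rz": 0, "hand": 0.5}
    - {"tx": 2.4, "ty": -2.2, "tz": 73, "rx": 0, "ry": 0, "rz": 0, "hand": 0.5}
    - {"tx": 2.4, "ty": -2.2, "tz": 73, "rx": 0, "ry": 0, "rz": 0, "hand": 0.5}
    - {"tx": 2.4, "ty": -2.2, "tz": 73, "rx": 0, "ry": 0, "rz": 0, "hand": 0.4}

```text
clock: 12.97
position: [0.5703, -0.2777, 0.0942]
eef_rot: [-1.682, 2.209, -0.328]
ft_force: [1.4, -0.2, 0.4]
width: 0.402
finger_force: 0.0
```

Request:
drive_tool:
  motion:
    - {"tx": 0, "ty": 0, "tz": 0, "rx": 0, "ry": 0, "rz": 0, "hand": 0.25}
    - {"tx": 0, "ty": 0, "tz": 0, "rx": 0, "ry": 0, "rz": 0, "hand": 0.1}
    - {"tx": 0, "ty": 0, "tz": 0, "rx": 0, "ry": 0, "rz": 0, "hand": 0.1}
    - {"tx": 0, "ty": 0, "tz": 0, "rx": 0, "ry": 0, "rz": 0, "hand": 0.1}
    - {"tx": 0, "ty": 0, "tz": 0, "rx": 0, "ry": 0, "rz": 0, "hand": 0.1}

```text
clock: 13.38
position: [0.5689, -0.2779, 0.095]
eef_rot: [-1.682, 2.211, -0.327]
ft_force: [-5.6, 2.2, 4.0]
width: 0.14
finger_force: 60.2
```

Run:
```python
from h import *
b=now();s=np.load("seat.npz");print((s["A"].T@(b[:3,3]-s["o"]))*1e3, s["A"].T@r.sense()["ft_force"]);t=s["A"].T@b[:3,0];print("ang",np.degrees(np.arctan2(t[1],t[0])))
```

```text
[  -0.15076262 -114.03330396  -12.35506823] [-3.37897495  2.48712924  5.92332521]
ang -108.8449063725649
```

Request:
drive_tool:
  motion:
    - {"tx": 0, "ty": 0, "tz": 0, "rx": 0, "ry": 0, "rz": 6, "hand": 0.1}
    - {"tx": 0, "ty": 0, "tz": 0, "rx": 0, "ry": 0, "rz": 12, "hand": 0.1}
    - {"tx": 0, "ty": 0, "tz": 0, "rx": 0, "ry": 0, "rz": 18, "hand": 0.1}
    - {"tx": 0, "ty": 0, "tz": 0, "rx": 0, "ry": 0, "rz": 24, "hand": 0.1}
    - {"tx": 0, "ty": 0, "tz": 0, "rx": 0, "ry": 0, "rz": 30, "hand": 0.1}
    - {"tx": 0, "ty": 0, "tz": 0, "rx": 0, "ry": 0, "rz": 36, "hand": 0.1}

```text
clock: 13.88
position: [0.5684, -0.2776, 0.0947]
eef_rot: [-0.896, 2.587, -0.156]
ft_force: [-8.1, 1.8, 3.7]
width: 0.143
finger_force: 60.5
```

Request:
drive_tool:
  motion:
    - {"tx": 0, "ty": 0, "tz": 0, "rx": 0, "ry": 0, "rz": 6, "hand": 0.1}
    - {"tx": 0, "ty": 0, "tz": 0, "rx": 0, "ry": 0, "rz": 12, "hand": 0.1}
    - {"tx": 0, "ty": 0, "tz": 0, "rx": 0, "ry": 0, "rz": 18, "hand": 0.1}
    - {"tx": 0, "ty": 0, "tz": 0, "rx": 0, "ry": 0, "rz": 24, "hand": 0.1}
    - {"tx": 0, "ty": 0, "tz": 0, "rx": 0, "ry": 0, "rz": 30, "hand": 0.1}
    - {"tx": 0, "ty": 0, "tz": 0, "rx": 0, "ry": 0, "rz": 35, "hand": 0.1}
    - {"tx": 0, "ty": 0, "tz": 0, "rx": 0, "ry": 0, "rz": 35, "hand": 0.1}
    - {"tx": 0, "ty": 0, "tz": 0, "rx": 0, "ry": 0, "rz": 35, "hand": 0.1}

```text
clock: 14.55
position: [0.5682, -0.277, 0.0947]
eef_rot: [-0.083, 2.726, 0.019]
ft_force: [-8.1, 4.0, 5.1]
width: 0.143
finger_force: 60.6
```

Run:
```python
from h import *
b=now();s=np.load("seat.npz");print((s["A"].T@(b[:3,3]-s["o"]))*1e3, s["A"].T@r.sense()["ft_force"]);t=s["A"].T@b[:3,0];print("ang",np.degrees(np.arctan2(t[1],t[0])))
```

```text
[  -0.90094055 -113.05963667  -12.36071539] [-5.04351273  4.50277559  7.86135449]
ang -179.9020134747293
```

Now I'll release, retract and check.

Request:
drive_tool:
  motion:
    - {"tx": 0, "ty": 0, "tz": 0, "rx": 0, "ry": 0, "rz": 0, "hand": 0.3}
    - {"tx": 0, "ty": 0, "tz": 0, "rx": 0, "ry": 0, "rz": 0, "hand": 0.5}
    - {"tx": 0, "ty": 0, "tz": 0, "rx": 0, "ry": 0, "rz": 0, "hand": 0.5}
    - {"tx": 0, "ty": 0, "tz": 0, "rx": 0, "ry": 0, "rz": 0, "hand": 0.5}
    - {"tx": 0, "ty": 0, "tz": -12, "rx": 0, "ry": 0, "rz": 0, "hand": 0.5}
    - {"tx": 0, "ty": 0, "tz": -35, "rx": 0, "ry": 0, "rz": 0, "hand": 0.5}
    - {"tx": 5, "ty": 0, "tz": -65, "rx": 0, "ry": 0, "rz": 0, "hand": 0.5}
    - {"tx": 10, "ty": 20, "tz": -100, "rx": 0, "ry": 0, "rz": 0, "hand": 0.5}
    - {"tx": 15, "ty": 50, "tz": -130, "rx": 0, "ry": 0, "rz": 0, "hand": 0.5}
    - {"tx": 15, "ty": 50, "tz": -130, "rx": 0, "ry": 0, "rz": 0, "hand": 0.5}

```text
clock: 15.38
position: [0.5013, -0.2308, 0.2161]
eef_rot: [-0.089, 2.713, 0.008]
ft_force: [0.8, -0.1, 0.9]
width: 0.497
finger_force: 0.0
```

Request:
drive_tool:
  motion:
    - {"tx": 0, "ty": 0, "tz": 0, "rx": 0, "ry": 0, "rz": 0, "hand": 0.5}
    - {"tx": 0, "ty": 0, "tz": 0, "rx": 0, "ry": 0, "rz": 0, "hand": 0.5}

```text
clock: 15.55
position: [0.501, -0.2322, 0.2076]
eef_rot: [-0.086, 2.721, 0.014]
ft_force: [-0.7, 0.1, -0.7]
width: 0.497
finger_force: 0.0
```

```bash
python3 chk.py f1
python3 - <<'E'
from h import *
p,d,K,E=cam("wrist");hsv=cv2.cvtColor(p,cv2.COLOR_RGB2HSV);s=np.load("seat.npz");W=(cloud(d,K,E)-s["o"])@s["A"]*1e3
g=lambda x,y,z:proj(s["o"]+s["A"]@np.array([x,y,z])/1e3,K,E)[0].round().astype(int)
for dx in(-5,-3,0,3,5):
    print([hsv[tuple(g(33+dx,-112.5+dy,-25)[::-1])].tolist() for dy in(-5,-3,0,3,5)])
m=cv2.inRange(hsv,(45,80,30),(85,255,255))>0
for nm,c in(("wheel green",m&(np.hypot(W[...,0],W[...,1]+112)<50)),("band",m&(abs(W[...,1])<40)&(abs(W[...,0])<80))):
    print(nm,c.sum(),W[c].mean(0) if c.any() else "")
E
```

```text
low 3899 [[-91.2, -38.3, 19.9], [-78.8, -1.3, 22.1], [-66.0, 35.9, 25.6]]
high 622 [[64.1, -38.6, 18.5], [76.8, -29.9, 22.1], [89.8, -17.5, 25.7]]
plate 8473 [[-57.0, -30.8, 3.7], [-12.8, 0.4, 7.4], [53.9, 28.2, 9.6]] [-7.54601138e-04  8.38000647e-03  7.33926733e+00]
knob 1056 ((-1.8585376739501953, -112.63935089111328), (14.381972312927246, 55.535377502441406), 89.99451446533203) 2.739809264234415
[ 0.50064381 -0.23207726  0.20607114] [ 0.18611019  0.24401452 -0.87222372] 15.6 q [-0.72 -0.26 -0.3   1.23  0.29 -0.74]
[[21, 43, 60], [23, 36, 64], [21, 32, 56], [35, 35, 44], [45, 70, 58]]
[[26, 34, 60], [23, 36, 64], [23, 41, 56], [34, 46, 44], [53, 83, 71]]
[[35, 17, 89], [27, 39, 65], [23, 39, 59], [50, 64, 60], [60, 98, 112]]
[[26, 32, 63], [30, 28, 63], [15, 43, 59], [26, 39, 46], [51, 92, 64]]
[[19, 31, 65], [23, 36, 64], [30, 41, 50], [23, 43, 47], [39, 65, 51]]
wheel green 49 [  21.71471274 -102.41460378  -12.34474258]
band 161 [ 56.15378903 -11.38009883  11.73457468]
```

Request:
drive_tool:
  motion:
    - {"tx": 10, "ty": 25, "tz": -15, "rx": 0, "ry": 0, "rz": 0, "hand": 0.5}
    - {"tx": 20, "ty": 60, "tz": -30, "rx": 0, "ry": 0, "rz": 0, "hand": 0.5}
    - {"tx": 25, "ty": 90, "tz": -40, "rx": 0, "ry": 0, "rz": 0, "hand": 0.5}
    - {"tx": 25, "ty": 90, "tz": -40, "rx": 0, "ry": 0, "rz": 0, "hand": 0.5}
    - {"tx": 25, "ty": 90, "tz": -40, "rx": 0, "ry": 0, "rz": 0, "hand": 0.5}

```text
clock: 16.07
position: [0.4563, -0.1439, 0.2324]
eef_rot: [-0.087, 2.723, 0.016]
ft_force: [0.0, 0.2, -0.6]
width: 0.5
finger_force: 0.0
```

```bash
python3 chk.py f2
python3 - <<'E'
from h import *
p,d,K,E=cam("wrist");hsv=cv2.cvtColor(p,cv2.COLOR_RGB2HSV);s=np.load("seat.npz");W=(cloud(d,K,E)-s["o"])@s["A"]*1e3
g=lambda x,y,z:proj(s["o"]+s["A"]@np.array([x,y,z])/1e3,K,E)[0].round().astype(int)
for dx in(-6,-3,0,3,6):
    print([hsv[tuple(g(32+dx,-113+dy,-25)[::-1])].tolist() for dy in(-6,-3,0,3,6)])
h=hsv[...,0];sat=hsv[...,1]>90
near=(abs(W[...,0]-33)<8)&(abs(W[...,1]+113)<8)
for n,a,b in(("orange",8,20),("yellow",22,35),("green",45,85)):
    c=near&sat&(h>=a)&(h<=b);print(n,c.sum(),W[c].min(0) if c.any() else "",W[c].max(0) if c.any() else "")
w=(np.hypot(W[...,0],W[...,1]+112)<44)&sat
for n,a,b in(("orange",8,18),("yellow",22,35),("blue",100,125),("red",170,180)):
    c=w&(h>=a)&(h<=b)
    if c.any():q=W[c].mean(0);print(n,c.sum(),np.degrees(np.arctan2(q[1]+113,q[0]+1)))
E
```

```text
low 2688 [[-91.1, -37.8, 19.8], [-78.7, -0.3, 22.0], [-65.6, 36.2, 25.5]]
high 1491 [[64.1, -23.4, 18.5], [75.9, 7.3, 22.1], [89.0, 36.6, 25.6]]
plate 6479 [[-57.0, -29.6, 5.0], [-9.1, 1.9, 7.4], [56.5, 28.6, 9.6]] [ 1.13956364e-03 -4.52241657e-03  7.35678192e+00]
knob 843 ((-1.1873130798339844, -112.0687484741211), (13.91059398651123, 56.95195388793945), 89.6793212890625) 2.5697386305280703
[ 0.45631399 -0.14455325  0.23186138] [ 1.06465748  0.4558728  -0.38041889] 16.1167 q [-0.62 -0.49 -0.41  1.31  0.26 -0.64]
[[30, 15, 35], [30, 39, 33], [20, 25, 31], [38, 87, 35], [45, 53, 48]]
[[9, 45, 40], [30, 46, 28], [24, 43, 30], [56, 118, 67], [52, 67, 57]]
[[18, 73, 35], [15, 34, 30], [46, 83, 34], [63, 125, 104], [61, 100, 84]]
[[30, 14, 36], [56, 47, 38], [62, 123, 93], [63, 125, 126], [61, 111, 85]]
[[25, 37, 41], [60, 106, 70], [64, 130, 100], [59, 109, 77], [57, 85, 63]]
orange 0  
yellow 0  
green 67 [  25.48516628 -117.19781699  -26.96883363] [  40.93090163 -105.21897761   -6.58926435]
orange 544 -61.05237835369652
yellow 749 59.52684952799576
blue 622 -119.4731515536268
red 32 -158.614760630947
```

Run:
```python
from h import *
f=np.load("pics/p1.npz");W=cloud(f["d"],f["K"],f["E"]);print("plate on table z",np.median(W[140:225,265:300,2]),"table",np.median(W[140:225,225:245,2]))
p,d,K,E=cam("wrist");s=np.load("seat.npz");S=(cloud(d,K,E)-s["o"])@s["A"]*1e3
def md(x0,x1,y0,y1,z0,z1):
    q=S[(S[...,0]>x0)&(S[...,0]<x1)&(S[...,1]>y0)&(S[...,1]<y1)&(S[...,2]>z0)&(S[...,2]<z1)];return len(q),np.median(q[:,2]) if len(q) else None
print("plate low/mid/high",md(-55,-35,-25,25,0,14),md(-10,10,-25,25,0,14),md(35,55,-25,25,0,14))
print("jaw low",md(-88,-68,-35,35,17,27),"bed",md(-50,50,32,40,-45,-28),md(-50,50,-40,-32,-45,-28),"wheel",md(-40,-10,-150,-75,-30,-20),"knob",md(-25,25,-118,-106,-3,8))
```

```text
plate on table z 0.013449262926589656 table 0.0003366452120123764
plate low/mid/high (1132, np.float64(7.391795504663353)) (1014, np.float64(7.727026426909577)) (781, np.float64(7.220388566646787))
jaw low (1965, np.float64(22.09984607303284)) bed (643, np.float64(-35.81993702500773)) (99, np.float64(-35.89326877996292)) wheel (1604, np.float64(-25.440983746355712)) knob (643, np.float64(2.749649664451634))
```

On the table the plate's face also read about 13 mm above the surface, so the 7.4 mm reading now means it is fully seated. Only green shows in the window.

```bash
python3 -c "
from station import r
print(r.hand_in())"
```

```text
the job is handed in; nothing more can be done
None
```

The green plate is clipped into both jaws, face up with its green band at the upper end; it sits level and measures within about 1 mm of centre. After that I turned the day wheel, and only green showed in the window. The job was handed in at about 16 s of the 54 s allowed.

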